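# Rack the cast test plaques and start the dryer

## Robot

A 6-joint arm with a two-finger parallel gripper is mounted at the origin on the work surface. World frame = base frame: x ahead of the robot, y to its left, z up, the work surface at z = 0. Lengths are in m, angles in rad, forces in N, time in s.
With the tool pointing down it reaches from about 0.375 to 0.825 m from the base axis. Payload 5.5 kg.
Tool frame: the origin (TCP) lies at the very end of the fingers, on their centre line; the grasp point (between the pads) lies 19 mm behind it; z points along the fingers, y is the line along which they close (so a half turn about z gives the same grasp; the last joint's range is limited). The gripper opens to 85 mm and grips with 20 to 120 N. Pads are 22 mm wide; open, the fingers measure 114 mm over their backs; the gripper's body (76 mm by 85 mm) begins 54 mm behind the grasp point. The pads swing forward as they close: fully open they stand 13 mm farther back than shut.
Start: joints at [1.346, 0.314, -0.047, 1.21, 0, 1.571], TCP at [0.134, 0.585, 0.231] pointing down, gripper open.
Joint ranges: [-2.67, 2.67], [-0.69, 1.73], [-1.03, 1.25], [-2.08, 2.16], [-1.42, 1.45], [-3.14, 3.14]. Speed limits (rad/s): [2.39, 2.39, 3.01, 3.14, 3.14, 3.14].

## Interface

Orientations are given as [roll, pitch, yaw] about the fixed x, y, z axes, in that order (R = Rz(yaw) Ry(pitch) Rx(roll)).
In Python, from workcell import state, grab_frame, close_job, search_frame gives the robot as it stands. The module is installed in compiled form; this text tells all that it offers.
- The arm moves only by the tool carry_out, never from a script. Its argument "rows" is a list of rows, each a list of 5 numbers: the shift along the tool's x, y, z in cm, then the turn about the tool's z in rad, then the opening, from 0 (shut) to 1 (fully open). A call has 1 to 8 rows; each row shifts and turns the commanded pose from where the row before left it, along the tool's axes as they then stand; what a row does not reach is not made up. A row lasts 1/12 s, in which the tool goes at most 41.7 mm and 7.16 degrees, less where a joint would pass 70% of its speed; a pose out of reach is approached as far as the arm can. A call is refused whole if a number of a shift passes 4.17 or a number of a turn 0.125, either way. A call with a gripper value outside its range is refused whole. The fingers move at their own pace and stop on an object; "grip_force" is the grip in N (left out, the last holds). Time passes only in rows, so rows that do not move let the fingers close. It gives the time, the measured TCP pose, the force, the opening and the grip force at its end, in the units of the state.
- state(): the state, without advancing time (a new reading comes with each control period).
- grab_frame(name): name is "scene" or "top" or "wrist"; returns a dict with "image" (480x640x3 uint8, red, green, blue), "mtx" (3x3 intrinsics, pixels), "dist" ([k1, k2, p1, p2, k3] as OpenCV has them; the pictures are not rectified), "camera_from_world" (4x4, takes a point from world to camera coordinates). Camera axes: x right, y up, looking along -z (the intrinsics and any distortion apply to the point x, -y, -z); pixel columns grow to the right and rows downward; lengths in m; the calibration is good to about 2 mm. A picture is of the moment at which its call begins. There is no depth.
- close_job(): hands the job in; it is judged then, once.
Trained networks look in a picture, given as the dict that the camera call returned (one of the last four; its "shot" number tells which), for a name from the list of things; names that differ only in an ending like _2 or _b are one class to them, and where a whole thing is asked for, a point or a joint stands for the part that bears it (a point fixed in the world has none). Each returns a list of dicts, best first, with "confidence" (0 to 1); they miss things now and then, are a little off and sometimes report something else, mostly with a low value. They report only what shows in the picture. A call takes as long as a camera call. They do not tell look-alikes from the thing itself.
- search_frame(picture, query): "extent" ([left, top, right, bottom] in pixels, round what is visible of it).
The state is a dict: "time_s": time; "joints": joint angles; "qd": joint speeds; "effort": joint torques, N m; "ee_pos": TCP position; "ee_rot": TCP orientation; "contact_force": force on the tool from outside, world axes, zero at the start; "ft_torque": the same for the moment, N m; "finger_gap": opening from 0.0 (shut) to 1.0 (fully open); "grasp_force": force on a finger pad.
Only numpy, scipy, OpenCV 4.12 (cv2) and the standard library are available. Lean on these libraries where they do the work, as an engineer would, in place of code of your own. Each camera call takes 0.05 s, during which the arm holds its last target. There are 200 camera calls.

## Task

Tape rolls have been parked on the posts of the wooden drying rack and cover its slots: first slide every roll up off its post and lay it flat on the cork mat, side by side. Then lift every cast plaque out of the mould and stand it upright, bead up and fully home, in a slot of the rack, one to a slot and never tipping one over; when all rolls and plaques are in place and released, push the dryer's switch lever fully away to on. Leave the can, jar and cup alone.

Things in the scene. Friction and masses are not known exactly. Their poses are not given: they have to be found in the camera images.
- roll1: roll of tan masking tape, a ring 60 mm outside diameter, 27 mm bore, 36 mm high, 80 g; at the start it sits around one of the two posts of the rack, resting on the rack's top face. Origin: centre of its underside, z along its axis.
- roll2: roll of tan masking tape, a ring 60 mm outside diameter, 27 mm bore, 36 mm high, 80 g; at the start it sits around one of the two posts of the rack, resting on the rack's top face. Origin: centre of its underside, z along its axis.
- plaque1: pale cast filler test plaque standing on edge, 120 mm tall, 70 mm wide (its y), 7 mm thick (its x), with a grip bead along the top edge 14 mm thick and 16 mm high (from 104 to 120 mm above the foot); the lowest 8 mm is 5 mm thick and 66 mm wide; 90 g. At the start it stands in a cavity of the mould. Origin: centre of its foot, z up its height. May be absent.
- plaque2: pale cast filler test plaque standing on edge, 120 mm tall, 70 mm wide (its y), 7 mm thick (its x), with a grip bead along the top edge 14 mm thick and 16 mm high (from 104 to 120 mm above the foot); the lowest 8 mm is 5 mm thick and 66 mm wide; 90 g. At the start it stands in a cavity of the mould. Origin: centre of its foot, z up its height. May be absent.
- plaque3: pale cast filler test plaque standing on edge, 120 mm tall, 70 mm wide (its y), 7 mm thick (its x), with a grip bead along the top edge 14 mm thick and 16 mm high (from 104 to 120 mm above the foot); the lowest 8 mm is 5 mm thick and 66 mm wide; 90 g. At the start it stands in a cavity of the mould. Origin: centre of its foot, z up its height. May be absent.
- plaque4: pale cast filler test plaque standing on edge, 120 mm tall, 70 mm wide (its y), 7 mm thick (its x), with a grip bead along the top edge 14 mm thick and 16 mm high (from 104 to 120 mm above the foot); the lowest 8 mm is 5 mm thick and 66 mm wide; 90 g. At the start it stands in a cavity of the mould. Origin: centre of its foot, z up its height. May be absent.
- rack: fixed wooden drying rack, block 250 mm (its x) by 102 mm (its y) by 44 mm high; four open-topped slots in a row along x, each 11 mm wide (x), 78 mm long (y), 36 mm deep, 55 mm apart; two plain steel posts of 16 mm diameter stand between the slots (55 mm either side of the middle) and rise 46 mm above its top face, 90 mm above the table. Origin: centre of its underside.
- slot1 (a point): centre of the floor of slot 1 of the rack, 8 mm above the table; axes as the rack's (x across the slot, y along it)
- slot2 (a point): centre of the floor of slot 2 of the rack, 8 mm above the table; axes as the rack's (x across the slot, y along it)
- slot3 (a point): centre of the floor of slot 3 of the rack, 8 mm above the table; axes as the rack's (x across the slot, y along it)
- slot4 (a point): centre of the floor of slot 4 of the rack, 8 mm above the table; axes as the rack's (x across the slot, y along it)
- post1 (a point): foot of post 1 of the rack, on the rack's top face, 44 mm above the table
- post2 (a point): foot of post 2 of the rack, on the rack's top face, 44 mm above the table
- mould: fixed lower half of an aluminium casting mould, block 250 mm (its x) by 99 mm (its y) by 48 mm high, with a row of four open cavities along x, each 12 mm wide (x), 75 mm long (y), 40 mm deep, 55 mm apart (82.5 and 27.5 mm either side of the middle), floor 8 mm above the table. Small unpainted lugs at both ends. Origin: centre of its underside.
- mat: fixed brown cork mat for the tape, 140 mm (its x) by 220 mm (its y), 4 mm thick. Origin: centre of its underside, on the table.
- switch (a joint): toggle lever of the dryer on its grey block: 0 = off, leaning towards the robot (-x of its block); grows as it is pushed away, 1.0 rad = fully on; stays where it is left. Arm 80 mm long.
- switch_tip (a point): tip of the black switch lever
- can: bystander: white paint can, 90 mm diameter, 110 mm high, origin under its centre
- jar: bystander: amber glass jar, 60 mm diameter, 90 mm high, origin under its centre
- cup: bystander: grey mixing cup, 80 mm diameter, 100 mm high, origin under its centre
There are look-alikes about, which are no part of the job. Leave any purple or turquoise look-alike of the plaque2 alone.

How it is judged:
By the outcome, as a careful person would: the job done as asked, in the order asked, and still so for the second after the job is handed in, with the robot touching nothing.
Of plaque1, plaque2, plaque3, plaque4 only 3 to 4 are there at a start; the rules pass over those that are not, and their reading is None.
At some moment in a run one of roll1, roll2 may be knocked a few centimetres aside while the robot is not near it.
It also fails if it takes over 208 s, if anything falls off the work surface, if the arm or the gripper's body presses on something with over 40 N, if the wrist force passes 120 N, or if a joint passes its speed limit or range.

## Working session

There is one attempt and no reset: what is moved stays moved. The work goes in short steps, Python scripts to look and compute and a tool call to move; the robot and the scene stay as the last step left them, time stands still between calls to the robot, and variables do not carry over. Pictures are saved under pics/ and viewed, at most 15 in all, crops included, and the job is handed in when it is done.

Besides the shell and the picture viewer there is one more tool, called after "Request:" as name(argument=value, ...), one argument or row to a line, values as JSON. carry_out: Moves the arm, as the interface text tells. Its arguments: {"type":"object","properties":{"rows":{"type":"array","items":{"type":"array","items":{"type":"number"}}},"grip_force":{"type":"number"}},"required":["rows"]}

```bash
mkdir -p pics
cat > h.py <<'E'
import numpy as np,cv2
from workcell import state,grab_frame,close_job,search_frame
def proj(f,P):
    P=np.atleast_2d(P).astype(float);T=np.array(f["camera_from_world"])
    c=P@T[:3,:3].T+T[:3,3];c=c*[1,-1,-1]
    return cv2.projectPoints(c,np.zeros(3),np.zeros(3),np.array(f["mtx"]),np.array(f["dist"]))[0].reshape(-1,2)
def ray(f,uv):
    u=cv2.undistortPoints(np.array([[uv]],float),np.array(f["mtx"]),np.array(f["dist"])).ravel()
    T=np.array(f["camera_from_world"]);R=T[:3,:3]
    return -R.T@T[:3,3],R.T@np.array([u[0],-u[1],-1])
def at(f,uv,z):
    o,d=ray(f,uv);return (o+d*(z-o[2])/d[2])[:2]
def save(f,n):cv2.imwrite('pics/'+n+'.png',f["image"][:,:,::-1])
E
python3 - <<'E'
from h import *
print(state())
for n in("scene","top"):
    f=grab_frame(n);save(f,n+'0');T=np.array(f["camera_from_world"]);print(n,-T[:3,:3].T@T[:3,3])
    for q in("roll1","plaque1","rack","mould","mat","switch","can","jar","cup","switch_tip"):
        for r in search_frame(f,q)[:6]:print(q,np.round(r["extent"]),round(r["confidence"],2))
E
```

```text
{'time_s': 0.0, 'joints': array([ 1.34602988e+00,  3.14216698e-01, -4.80656036e-02,  1.21019978e+00,
       -5.01295837e-06,  1.57078302e+00]), 'qd': array([ 7.44155224e-04, -1.30586592e-03, -1.56221540e-04,  5.85599462e-05,
       -2.04247458e-03, -6.99381877e-04]), 'effort': array([-2.53582606e-03, -5.39595652e+01,  3.39746726e+01,  1.94594439e-02,
       -1.14445638e-04, -3.94555215e-06]), 'ee_pos': array([0.13360144, 0.58435016, 0.23044606]), 'ee_rot': array([-3.13990690e+00,  4.99051822e-06,  2.91683952e+00]), 'contact_force': array([ 0.29218345, -0.01814722,  0.23870707]), 'ft_torque': array([-0.03114682,  0.01262814, -0.02558771]), 'grasp_force': 0.0, 'finger_gap': 1.0028447571002075}
scene [1.07988155 0.52928866 0.61350842]
roll1 [446. 310. 486. 353.] 0.7
roll1 [501. 289. 543. 332.] 0.56
plaque1 [314. 155. 340. 199.] 0.88
plaque1 [229. 148. 254. 204.] 0.77
plaque1 [289. 135. 318. 182.] 0.74
plaque1 [250. 176. 270. 220.] 0.69
plaque1 [272. 172. 297. 219.] 0.62
rack [404. 294. 566. 398.] 0.84
mould [230. 183. 363. 252.] 0.62
mould [408. 290. 569. 396.] 0.38
mat [320. 229. 448. 
[... 470 characters left out ...]
0.6
plaque1 [380. 214. 425. 230.] 0.95
plaque1 [460. 240. 509. 258.] 0.92
plaque1 [449. 311. 491. 342.] 0.87
plaque1 [376. 303. 421. 312.] 0.71
plaque1 [379. 246. 423. 258.] 0.59
plaque1 [117. 221. 198. 352.] 0.4
rack [113. 219. 198. 353.] 0.59
mould [367. 196. 427. 348.] 0.6
mould [118. 221. 202. 351.] 0.2
mat [228. 254. 335. 331.] 0.71
mat [117. 222. 198. 350.] 0.47
switch [378. 303. 421. 311.] 0.67
switch [207. 141. 242. 178.] 0.55
can [358. 132. 407. 191.] 0.84
can [117. 219. 201. 349.] 0.33
can [299. 217. 312. 234.] 0.28
jar [204. 138. 242. 180.] 0.65
jar [360. 134. 407. 190.] 0.62
cup [258. 125. 302. 172.] 0.97
switch_tip [298. 214. 308. 229.] 0.54
switch_tip [379. 216. 426. 231.] 0.31
```

```bash
python3 -c "
import cv2
a=cv2.imread('pics/top0.png')[110:370,90:540];cv2.imwrite('pics/t0c.png',cv2.resize(a,(800,462),interpolation=cv2.INTER_CUBIC))
a=cv2.imread('pics/scene0.png')[120:420,170:590];cv2.imwrite('pics/s0c.png',cv2.resize(a,(800,571),interpolation=cv2.INTER_CUBIC))"
```

```text
(no output)
```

View pics/t0c.png

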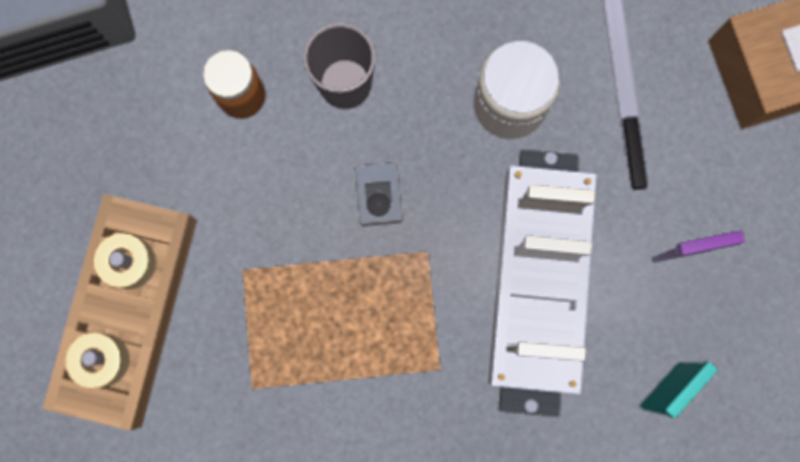

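View pics/s0c.png

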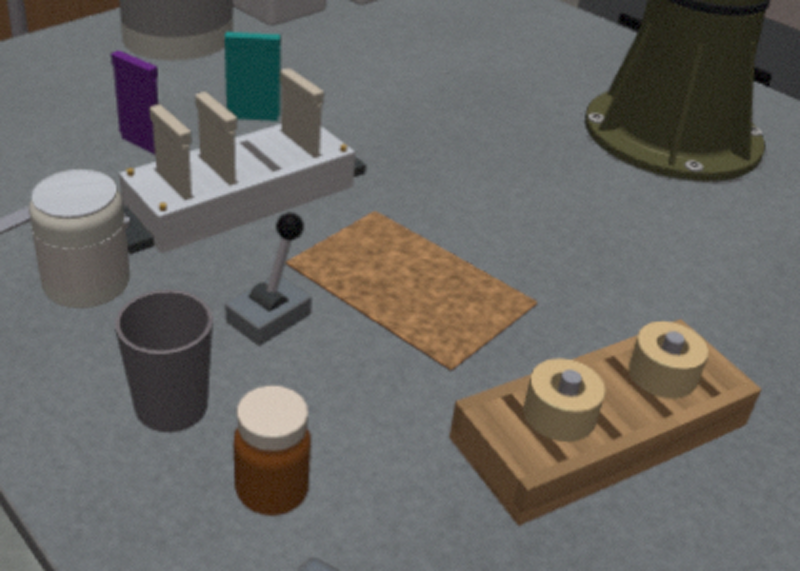

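The top view shows three plaques in the mould, with the third cavity from the top empty. Both rolls are on the posts at crop (120,260) and (92,359), and the lever ball is at (378,203). The purple and turquoise look-alikes stand apart from the mould. Next I'll measure.

```bash
cat > m.py <<'E'
from h import *
from scipy.optimize import least_squares as LS
s=grab_frame("scene");t=grab_frame("top")
ct=lambda u,v:(90+u*450/800,110+v*260/462)
cs=lambda u,v:(170+u*420/800,120+v*300/571)
# corners at top of crops
def fit(obs,x0):
    def res(p):
        c,sn=np.cos(p[2]),np.sin(p[2]);r=[]
        for f,P,uv in obs:
            w=[p[0]+c*P[0]-sn*P[1],p[1]+sn*P[0]+c*P[1],P[2]]
            r.append(proj(f,w)[0]-uv)
        return np.concatenate(r)
    q=LS(res,x0,loss='soft_l1');return q.x,np.round(q.fun.reshape(-1,2),1)
def tri(a,b):
    o1,d1=ray(s,a);o2,d2=ray(t,b)
    k=np.linalg.lstsq(np.c_[d1,-d2],o2-o1,rcond=None)[0]
    p,q=o1+k[0]*d1,o2+k[1]*d2;return np.round((p+q)/2,4),round(np.linalg.norm(p-q),4)
E
python3 - <<'E'
from m import *
print("posts",tri(cs(572,378),ct(120,260)),tri(cs(674,340),ct(92,359)))
print("ball",tri(cs(290,227),ct(378,203)))
for n,u,z in [("rackTL",(108,196),.044),("rackTR",(192,213),.044),("rackBR",(134,429),.044),("rackBL",(43,408),.044),
 ("mouTL",(512,166),.048),("mouTR",(596,175),.048),("mouBR",(580,392),.048),("mouBL",(492,383),.048),
 ("p1a",(530,191),.128),("p1b",(594,197),.128),("p2a",(527,240),.128),("p2b",(591,245),.128),("p3a",(520,348),.128),("p3b",(585,352),.128),
 ("matTL",(243,270),.004),("matTR",(428,252),.004),("matBR",(440,370),.004),("matBL",(252,388),.004),("sw",(380,195),.03)]:
    print(n,np.round(at(t,ct(*u),z),4))
# scene checks
for n,u,z in [("rackA",(453,437),.044),("rackB",(520,500),.03),("matA",(288,264),.004),("matB",(376,212),.004),("matC",(535,302),.004),("matD",(452,365),.004)]:
    print(n,np.round(at(s,cs(*u),z),4))
E
```

```text
posts (array([0.5621, 0.2481, 0.0826]), np.float64(0.0034)) (array([0.4555, 0.2744, 0.0819]), np.float64(0.0021))
ball (array([ 0.6223, -0.0345,  0.0951]), np.float64(0.0014))
rackTL [0.6411 0.2761]
rackTR [0.6209 0.1789]
rackBR [0.3787 0.2372]
rackBL [0.4017 0.3399]
mouTL [ 0.6736 -0.1873]
mouTR [ 0.6629 -0.284 ]
mouBR [ 0.4168 -0.2583]
mouBL [ 0.4275 -0.1602]
p1a [ 0.6295 -0.1957]
p1b [ 0.6229 -0.2632]
p2a [ 0.5775 -0.1914]
p2b [ 0.572  -0.2584]
p3a [ 0.4656 -0.1818]
p3b [ 0.461  -0.2488]
matTL [0.5591 0.1267]
matTR [ 0.5796 -0.0912]
matBR [ 0.4414 -0.1042]
matBL [0.4218 0.1138]
sw [ 0.6435 -0.0353]
rackA [0.6517 0.2119]
rackB [0.6472 0.2811]
matA [ 0.5842 -0.0824]
matB [ 0.4466 -0.0973]
matC [0.4267 0.1158]
matD [0.5585 0.1275]
```

Request:
carry_out(
  rows=[
    [-3.38,-1.79,-0.6,0,1],
    [-3.38,-1.79,-0.6,0,1],
    [-3.38,-1.79,-0.6,0,1],
    [-3.38,-1.79,-0.6,0,1],
    [-3.38,-1.79,-0.6,0,1],
    [-3.38,-1.79,-0.6,0,1],
    [-3.38,-1.79,-0.6,0,1],
    [-3.38,-1.79,-0.6,0,1],
  ],
)

```text
time_s: 1.87
ee_pos: [0.3666, 0.3836, 0.2798]
ee_rot: [3.141, 0.0, 2.917]
contact_force: [0.2, 1.1, -0.0]
finger_gap: 1.0
grasp_force: 0.0
```

Request:
carry_out(
  rows=[
    [-3.38,-1.79,-0.6,0,1],
    [-3.38,-1.79,-0.6,0,1],
    [-3.38,-1.79,-0.6,0,1],
    [-3.38,-1.79,-0.6,0,1],
    [-3.38,-1.79,-0.6,0,1],
    [0,0,0,0.122,1],
    [0,0,0,0.122,1],
    [0,0,0,0.122,1],
  ],
)

```text
time_s: 2.53
ee_pos: [0.511, 0.2592, 0.3092]
ee_rot: [-3.142, -0.0, 2.543]
contact_force: [-0.4, 0.1, 0.3]
finger_gap: 0.995
grasp_force: 0.0
```

Request:
carry_out(
  rows=[
    [0,0,0,0.122,1],
    [0,0,0,0.122,1],
    [0,0,0,0.122,1],
    [0,0,0,0.122,1],
    [0,0,0,0.122,1],
    [0,0,0,0.122,1],
    [0,0,0,0.122,1],
    [0,0,0,0.122,1],
  ],
)

```text
time_s: 3.2
ee_pos: [0.5102, 0.2601, 0.3093]
ee_rot: [3.142, -0.0, 1.569]
contact_force: [0.5, -1.1, -0.3]
finger_gap: 1.001
grasp_force: 0.0
```

Request:
carry_out(
  rows=[
    [0,0,0,0.122,1],
    [0,0,0,0.122,1],
    [0,0,0,0,1],
  ],
)

```text
time_s: 3.45
ee_pos: [0.5102, 0.2601, 0.3093]
ee_rot: [-3.142, -0.0, 1.328]
contact_force: [-0.4, 0.0, 0.7]
finger_gap: 0.996
grasp_force: 0.0
```

Run:
```python
from h import *
s=state();print(s['time_s'],s['ee_pos'],s['ee_rot'],s['joints'])
f=grab_frame("wrist");save(f,'w1');T=np.array(f["camera_from_world"]);print(-T[:3,:3].T@T[:3,3],T[:3,:3].T@[0,0,-1])
for q in("roll1","rack"):
    for r in search_frame(f,q)[:3]:print(q,np.round(r["extent"]),round(r["confidence"],2))
```

```text
3.45 [0.51019565 0.260106   0.30929988] [-3.14155537e+00 -1.24482623e-06  1.32777086e+00] [4.71455029e-01 2.43594212e-01 3.61315097e-02 1.36336097e+00
 2.53668253e-05 2.28527683e+00]
[0.52951134 0.33524698 0.45265778] [-0.0717219  -0.29109929 -0.95400061]
roll1 [350. 163. 420. 231.] 0.97
roll1 [226. 161. 294. 234.] 0.9
rack [187. 133. 458. 242.] 0.8
```

View pics/w1.png

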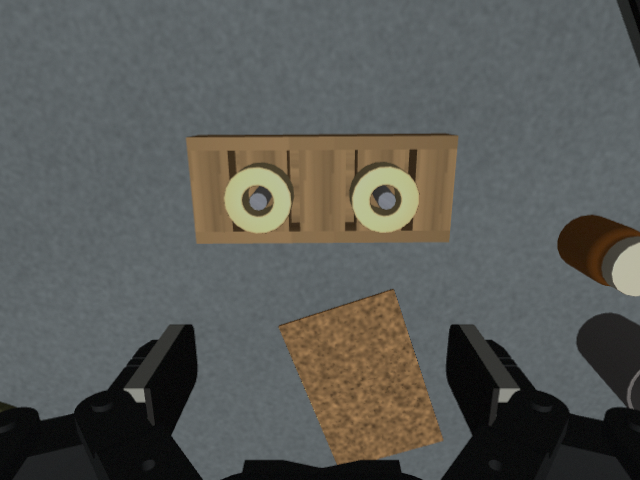

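The wrist view shows the rack nearly level. Its post tops are at (258,201) and (387,201), ring centres at about (258,199) and (385,199), and rack corners at (188,137), (457,135), (450,242) and (197,243).

Run:
```python
from m import *
w=grab_frame("wrist")
g=cv2.cvtColor(w["image"],cv2.COLOR_RGB2GRAY).astype(np.float32)
def sub(pts):return cv2.cornerSubPix(g.astype(np.uint8),np.float32(pts).reshape(-1,1,2),(4,4),(-1,-1),(3,30,.01)).reshape(-1,2)
c=sub([(188,137),(457,135),(450,242),(197,243)]);print(c)
for n,u,z in [("post",(258,201),.09),("post",(387,201),.09),("c",c[0],.044),("c",c[1],.044),("c",c[2],.044),("c",c[3],.044),
 ("r",(258,199),.08),("r",(385,199),.08)]:print(n,np.round(at(w,u,z),4))
for n,u in [("post",(120,260)),("post",(92,359))]:print("top",n,np.round(at(t,ct(*u),.09),4))
cv2.imwrite('pics/w1c.png',cv2.resize(w["image"][125:255,180:470,::-1],(800,359),interpolation=cv2.INTER_CUBIC))
```

```text
[[186.27727 136.3085 ]
 [458.10004 135.5318 ]
 [450.      242.     ]
 [195.87576 242.44453]]
post [0.4594 0.2766]
post [0.5665 0.2507]
c [0.4033 0.3425]
c [0.6462 0.2845]
c [0.624  0.1848]
c [0.3792 0.2435]
r [0.4579 0.2767]
r [0.5661 0.2506]
top post [0.5623 0.2443]
top post [0.4561 0.2706]
```

View pics/w1c.png

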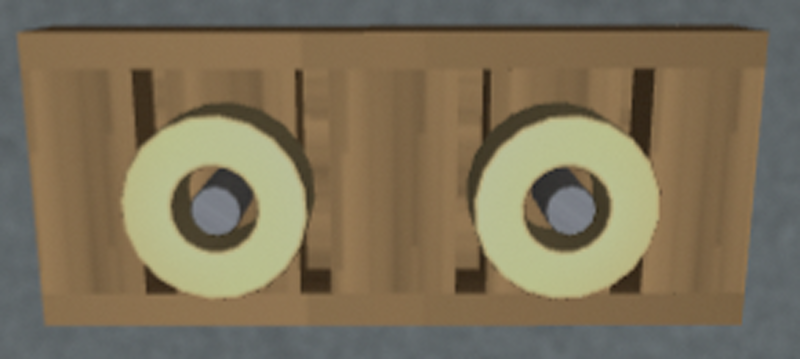

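Run:
```python
from m import *
from scipy.spatial.transform import Rotation as Ro
w=grab_frame("wrist");S=state();R=Ro.from_euler('xyz',S['ee_rot']).as_matrix()
for z in(-.013,):
  for y in(-.0425,.0425):
    for x in(-.011,.011):print((x,y,z),proj(w,S['ee_pos']+R@[x,y,z])[0].round(1))
print(np.array(w["dist"]),np.array(w["mtx"])[0])
for n,u in [("post",(572,378)),("post",(674,340))]:print("scene",n,np.round(at(s,cs(*u),.09),4))
im=w["image"][300:420,120:520,::-1];cv2.imwrite('pics/w1f.png',cv2.resize(im,(800,240),interpolation=cv2.INTER_CUBIC))
im=t["image"];save(t,'t1');save(s,'s1')
print(proj(t,S['ee_pos']),proj(s,S['ee_pos']))
c1,c2=[(a[max(0,int(v)-75):int(v)+75,max(0,int(u)-100):int(u)+100,::-1]) for a,(u,v) in((t["image"],proj(t,S['ee_pos'])[0]),(s["image"],proj(s,S['ee_pos'])[0]))]
print(c1.shape,c2.shape)
cv2.imwrite('pics/fing.png',np.hstack([cv2.resize(x,(400,300),interpolation=cv2.INTER_CUBIC) for x in(c1,c2)]))
cv2.imwrite('pics/fing.png',np.vstack([cv2.imread('pics/fing.png'),cv2.imread('pics/w1f.png')]))
```

```text
(-0.011, -0.0425, -0.013) [197.6 376.1]
(0.011, -0.0425, -0.013) [192.1 319.2]
(-0.011, 0.0425, -0.013) [440.8 376.3]
(0.011, 0.0425, -0.013) [446.2 319.4]
[0.01608579 0.         0.         0.         0.        ] [430.56335358   0.         321.32595441]
scene post [0.568  0.2531]
scene post [0.4641 0.279 ]
[[ 97.75290708 275.87093571]] [[532.99262705 179.68336244]]
(150, 197, 3) (150, 200, 3)
```

View pics/fing.png

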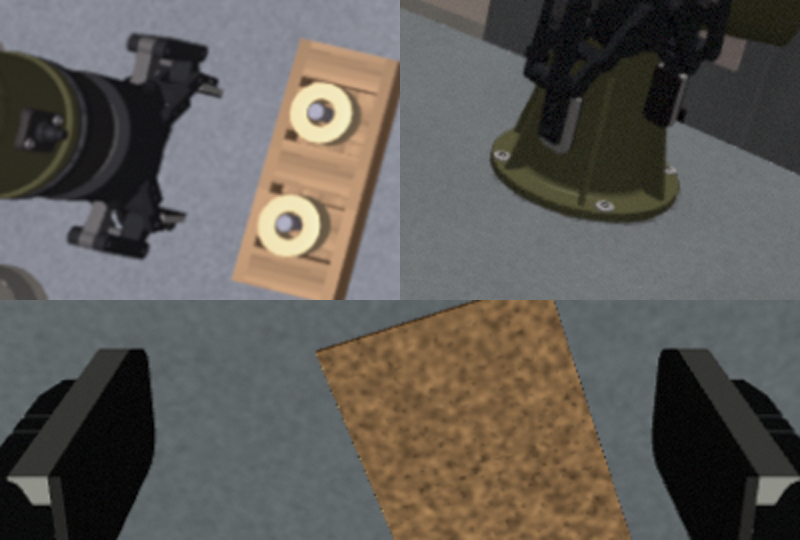

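Request:
carry_out(
  rows=[
    [0.06,-1.35,3.48,0,1],
    [0.06,-1.35,3.48,0,1],
    [0.06,-1.35,3.48,0,1],
    [0.06,-1.35,3.48,0,1],
    [0,0,0,0,1],
    [0,0,0,0,1],
  ],
)

```text
time_s: 4.4
ee_pos: [0.4568, 0.2745, 0.1691]
ee_rot: [-3.139, 0.003, 1.332]
contact_force: [0.6, -0.3, 0.8]
finger_gap: 1.003
grasp_force: 0.0
```

Run:
```python
from m import *
w=grab_frame("wrist");save(w,'w2');S=state();print(S['ee_pos'],S['ee_rot'],S['joints'])
print('tcp at',proj(w,S['ee_pos']),'pred posts',proj(w,[[.4594,.2766,.09],[.5665,.2507,.09]]))
for r in search_frame(w,"roll1")[:2]:print(np.round(r["extent"],1),r["confidence"])
```

```text
[0.46119007 0.27643902 0.17314357] [ 3.13764684 -0.00357671  1.3305016 ] [ 5.40125230e-01  2.23774538e-01 -3.00844928e-01  1.04085641e+00
 -2.34531382e-04  2.35122272e+00]
tcp at [[320.70742498 329.50633467]] pred posts [[317.22329485 257.67654364]
 [516.22754995 257.14712156]]
[442.2 193.1 561.2 299.4] 0.88
```

View pics/w2.png

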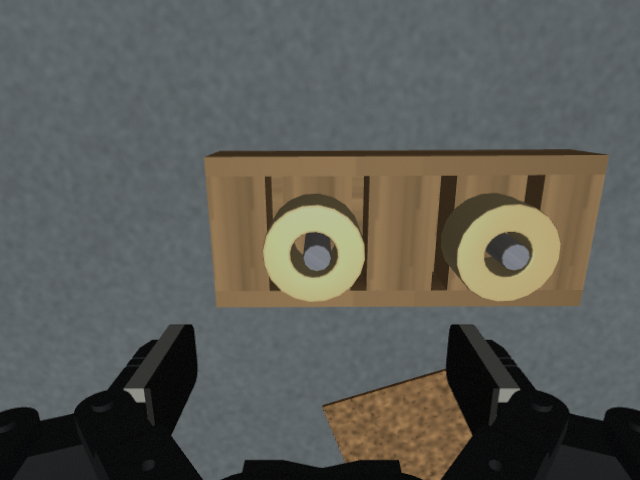

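Run:
```python
from m import *
w=grab_frame("wrist");S=state();print(S['ee_pos'],S['ee_rot'])
hsv=cv2.cvtColor(w["image"],cv2.COLOR_RGB2HSV);m=cv2.inRange(hsv,(22,60,170),(38,140,255))
n,l,st,ce=cv2.connectedComponentsWithStats(m)
for i in range(1,n):
    if st[i,4]>1500:
        c=(l==i).astype(np.uint8);e=cv2.fitEllipse(max(cv2.findContours(c,0,1)[0],key=len));print('roll',e,at(w,e[0],.08))
for u in((317,258),(515.3,257)):print(at(w,u,.09))
```

```text
[0.46004264 0.27583932 0.17190845] [ 3.13918404e+00 -2.27796588e-03  1.33027503e+00]
roll ((508.12042236328125, 252.1497344970703), (89.67829895019531, 104.63436126708984), 57.718780517578125) [0.56594327 0.25036502]
roll ((313.6302490234375, 253.06900024414062), (94.56181335449219, 99.612548828125), 91.09449005126953) [0.45711792 0.2765125 ]
[0.45916538 0.27643205]
[0.56578123 0.25086089]
```

Request:
carry_out(
  rows=[
    [0.07,-0.12,3.0,0,1],
    [0,0,3.0,0,1],
    [0,0,3.0,0,1],
    [0,0,2.0,0,1],
    [0,0,1.2,0,1],
    [0,0,0.6,0,1],
    [0,0,0.1,0,1],
    [0,0,0,0,1],
  ],
)

```text
time_s: 5.42
ee_pos: [0.458, 0.2765, 0.0417]
ee_rot: [3.141, -0.001, 1.331]
contact_force: [-0.1, -0.1, 0.4]
finger_gap: 1.001
grasp_force: 0.0
```

Request:
carry_out(
  rows=[
    [0,0,0,0,0.6],
    [0,0,0,0,0.5],
    [0,0,0,0,0.5],
    [0,0,0,0,0.5],
    [0,0,0,0,0.5],
    [0,0,0,0,0.5],
  ],
  grip_force=40,
)

```text
time_s: 5.92
ee_pos: [0.4583, 0.2769, 0.0426]
ee_rot: [3.14, -0.002, 1.331]
contact_force: [-0.5, 0.2, 5.8]
finger_gap: 0.684
grasp_force: 42.7
```

Run:
```python
from m import *
w=grab_frame("wrist");S=state();print(S)
cv2.imwrite('pics/w3.png',w["image"][:,:,::-1])
```

```text
{'time_s': 6.0667, 'joints': array([ 5.43393694e-01,  3.44555574e-01, -4.68295052e-01,  7.55435316e-01,
        8.67681302e-05,  2.35423618e+00]), 'qd': array([-6.39364519e-04, -3.97838187e-04,  1.96076924e-05,  4.23298945e-04,
       -3.78026775e-04,  8.28163335e-04]), 'effort': array([ 1.49213994e-02, -4.71166384e+01,  2.65806913e+01, -4.60244156e-01,
       -5.65273699e-02, -3.64622811e-02]), 'ee_pos': array([0.45831826, 0.27688167, 0.04263714]), 'ee_rot': array([ 3.13987530e+00, -1.83310389e-03,  1.33075185e+00]), 'contact_force': array([-1.50554133,  0.10982029,  4.05171532]), 'ft_torque': array([-0.09342013,  0.26816372, -0.03171722]), 'grasp_force': 42.6668818295002, 'finger_gap': 0.6856648600209501}
```

View pics/w3.png

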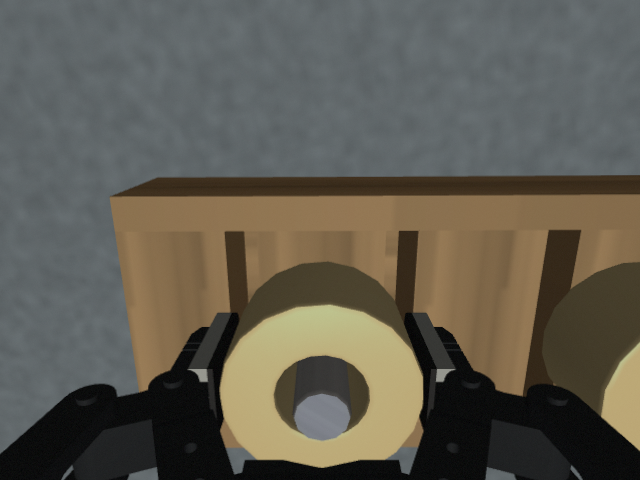

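Request:
carry_out(
  rows=[
    [0,0,-0.5,0,0.5],
    [0,0,-1.5,0,0.5],
    [0,0,-2.5,0,0.5],
    [0,0,-2.5,0,0.5],
    [0,0,-1.5,0,0.5],
    [0,0,-0.5,0,0.5],
    [0,0,0,0,0.5],
  ],
)

```text
time_s: 6.65
ee_pos: [0.4585, 0.2769, 0.1329]
ee_rot: [3.139, -0.002, 1.331]
contact_force: [0.5, 0.1, -1.8]
finger_gap: 0.685
grasp_force: 43.2
```

Request:
carry_out(
  rows=[
    [-1.5,0.63,0,0,0.5],
    [-3.16,1.33,0,0,0.5],
    [-3.16,1.33,0,0,0.5],
    [-3.16,1.33,0,0,0.5],
    [-3.16,1.33,0,0,0.5],
    [-3.16,1.33,0,0,0.5],
    [-3.16,1.33,0,0,0.5],
    [-3.16,1.33,0,0,0.5],
  ],
)

```text
time_s: 7.32
ee_pos: [0.4967, 0.0215, 0.1297]
ee_rot: [-3.14, 0.001, 1.331]
contact_force: [0.1, 0.1, -1.1]
finger_gap: 0.683
grasp_force: 43.2
```

Request:
carry_out(
  rows=[
    [-3.16,1.33,0,0,0.5],
    [-1.68,0.72,0,0,0.5],
    [0,0,1,0,0.5],
    [0,0,3,0,0.5],
    [0,0,3,0,0.5],
    [0,0,2,0,0.5],
    [0,0,1,0,0.5],
    [0,0,0,0,0.5],
  ],
)

```text
time_s: 7.98
ee_pos: [0.5029, -0.0279, 0.0279]
ee_rot: [-3.135, 0.001, 1.331]
contact_force: [-1.1, 0.5, -0.9]
finger_gap: 0.687
grasp_force: 43.3
```

Run:
```python
from m import *
w=grab_frame("wrist");S=state();print(S['ee_pos'],S['ee_rot'],S['contact_force'],S['grasp_force'],S['finger_gap'])
cv2.imwrite('pics/w4.png',w["image"][:,:,::-1])
```

```text
[ 0.50674193 -0.02834147  0.03176072] [ 3.14079659e+00 -2.61771987e-04  1.33135061e+00] [-0.25596969  0.3117943  -0.1333522 ] 43.266991171985865 0.6823087461798878
```

View pics/w4.png

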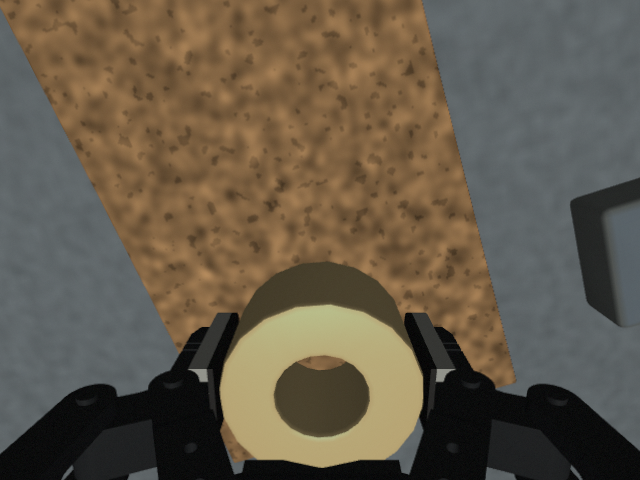

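The roll is held squarely over the mat. The mat's far corner is at (513,383), its right edge passes (424,0), and its left edge passes (10,10) and (170,330).

Run:
```python
from m import *
w=grab_frame("wrist");S=state();print(S['ee_pos'])
for u in((513,383),(424,0),(10,10),(170,330)):print(u,at(w,u,.004))
```

```text
[ 0.50743954 -0.02861958  0.03242453]
(513, 383) [ 0.58430399 -0.09130312]
(424, 0) [0.5706167 0.0740772]
(10, 10) [0.42796214 0.10498017]
(170, 330) [ 0.43941739 -0.02771221]
```

Request:
carry_out(
  rows=[
    [0,0,1.5,0,0.5],
    [0,0,0.8,0,0.5],
    [0,0,0.35,0,0.5],
    [0,0,0,0,0.5],
    [0,0,0,0,0.5],
    [0,0,0,0,0.5],
  ],
)

```text
time_s: 8.78
ee_pos: [0.5065, -0.0287, 0.0051]
ee_rot: [3.141, -0.0, 1.331]
contact_force: [0.0, -1.0, -0.7]
finger_gap: 0.683
grasp_force: 43.3
```

Request:
carry_out(
  rows=[
    [0,0,0,0,0.8],
    [0,0,0,0,1],
    [0,0,0,0,1],
    [0,0,0,0,1],
    [0,0,-1,0,1],
    [0,0,-3,0,1],
    [0,0,-4,0,1],
    [0,0,-4,0,1],
  ],
)

```text
time_s: 9.45
ee_pos: [0.5049, -0.0286, 0.126]
ee_rot: [-3.139, 0.0, 1.331]
contact_force: [0.9, 0.1, -0.0]
finger_gap: 1.001
grasp_force: 0.0
```

Run:
```python
from m import *
w=grab_frame("wrist");S=state();print(S['ee_pos'],S['ee_rot'])
for r in search_frame(w,"roll1")[:2]:print(np.round(r["extent"],1),r["confidence"])
hsv=cv2.cvtColor(w["image"],cv2.COLOR_RGB2HSV);m=cv2.inRange(hsv,(22,60,170),(38,140,255))
n,l,st,ce=cv2.connectedComponentsWithStats(m)
for i in range(1,n):
    if st[i,4]>1500:
        c=(l==i).astype(np.uint8);e=cv2.fitEllipse(max(cv2.findContours(c,0,1)[0],key=len));print('roll',e,at(w,e[0],.04))
for q in search_frame(s,"roll2"):print(q)
```

```text
[ 0.50931206 -0.02889005  0.12897607] [ 3.13392036e+00 -1.44501086e-03  1.33081168e+00]
roll ((311.9757385253906, 254.67465209960938), (94.5533676147461, 100.09734344482422), 90.83694458007812) [ 0.50710862 -0.02931264]
{'extent': [447.0, 307.3, 484.8, 352.0], 'confidence': 0.93}
{'extent': [353.5, 234.1, 384.6, 270.2], 'confidence': 0.71}
```

Request:
carry_out(
  rows=[
    [1.9,-0.1,-0.9,0,1],
    [3.9,-0.1,-0.9,0,1],
    [3.9,-0.1,-0.9,0,1],
    [3.9,-0.1,-0.9,0,1],
    [3.9,-0.1,0,0,1],
    [3.9,-0.1,0,0,1],
    [3.9,-0.1,0,0,1],
    [3.22,-0.2,0,0,1],
  ],
)

```text
time_s: 10.37
ee_pos: [0.5642, 0.2527, 0.1585]
ee_rot: [-3.139, 0.002, 1.332]
contact_force: [0.2, -0.1, -0.2]
finger_gap: 1.001
grasp_force: 0.0
```

Request:
carry_out(
  rows=[
    [0,0,0,0,1],
    [0,0,0,0,1],
    [0,0,0,0,1],
  ],
)

```text
time_s: 10.62
ee_pos: [0.5639, 0.2497, 0.1588]
ee_rot: [-3.139, 0.003, 1.331]
contact_force: [0.2, -0.0, -1.1]
finger_gap: 1.001
grasp_force: 0.0
```

```bash
cat >> h.py <<'E'
from scipy.spatial.transform import Rotation as Ro
def rolls(w,z):
    hsv=cv2.cvtColor(w["image"],cv2.COLOR_RGB2HSV);m=cv2.inRange(hsv,(22,60,170),(38,140,255))
    n,l,st,ce=cv2.connectedComponentsWithStats(m)
    for i in range(1,n):
        if st[i,4]>1500:
            c=(l==i).astype(np.uint8);e=cv2.fitEllipse(max(cv2.findContours(c,0,1)[0],key=len));print('roll',np.round(e[0]),np.round(e[1]),at(w,e[0],z))
def rel(S,P):
    return np.round(100*Ro.from_euler('xyz',S['ee_rot']).as_matrix().T@(np.array(P)-S['ee_pos']),2)
E
python3 - <<'E'
from h import *
w=grab_frame("wrist");S=state();print(S['ee_pos'],S['ee_rot']);rolls(w,.08);save(w,'w5')
E
```

```text
[0.56412381 0.24921067 0.15923674] [-3.13945687e+00  2.12167123e-03  1.33020607e+00]
roll [324. 258.] [ 99. 106.] [0.5660902  0.25017625]
```

Request:
carry_out(
  rows=[
    [0.1,0.12,3.0,0,1],
    [0,0,3.0,0,1],
    [0,0,2.5,0,1],
    [0,0,1.8,0,1],
    [0,0,1.0,0,1],
    [0,0,0.55,0,1],
    [0,0,0.1,0,1],
    [0,0,0,0,1],
  ],
)

```text
time_s: 11.33
ee_pos: [0.5671, 0.2508, 0.0418]
ee_rot: [3.141, -0.0, 1.33]
contact_force: [-0.2, -0.2, -0.2]
finger_gap: 1.001
grasp_force: 0.0
```

Request:
carry_out(
  rows=[
    [0,0,0,0,0.6],
    [0,0,0,0,0.5],
    [0,0,0,0,0.5],
    [0,0,0,0,0.5],
    [0,0,0,0,0.5],
    [0,0,0,0,0.5],
  ],
  grip_force=40,
)

```text
time_s: 11.83
ee_pos: [0.5676, 0.2516, 0.0429]
ee_rot: [3.139, -0.001, 1.331]
contact_force: [-0.8, -1.1, 4.6]
finger_gap: 0.701
grasp_force: 42.8
```

Request:
carry_out(
  rows=[
    [0,0,-0.5,0,0.5],
    [0,0,-1.5,0,0.5],
    [0,0,-2.5,0,0.5],
    [0,0,-2.5,0,0.5],
    [0,0,-1.5,0,0.5],
    [0,0,-0.5,0,0.5],
    [0,0,0,0,0.5],
    [0,0,0,0,0.5],
  ],
)

```text
time_s: 12.5
ee_pos: [0.5664, 0.2511, 0.1308]
ee_rot: [-3.142, 0.0, 1.331]
contact_force: [-0.5, -0.2, -1.9]
finger_gap: 0.697
grasp_force: 43.3
```

Run:
```python
from h import *
w=grab_frame("wrist");S=state();print(S['ee_pos'],S['ee_rot'],S['grasp_force'],S['finger_gap'])
save(w,'w6');print(rel(S,(.4985,.058,.13)),proj(w,[[.4585,.2769,.09],[.566,.2507,.09]]))
c=grab_frame("top");print([ (np.round(r["extent"]),r["confidence"]) for r in search_frame(c,"roll1")])
```

```text
[0.56587542 0.25085058 0.13001864] [-3.14033611e+00  9.49056363e-04  1.33079783e+00] 43.254783656448126 0.698973575023994
[-2.033e+01 -1.960e+00  2.000e-02] [[ 78.48870021 288.17481397]
 [319.09030373 287.92923927]]
[(array([135., 234., 167., 267.]), 0.93), (array([285., 272., 317., 302.]), 0.84), (array([259., 122., 299., 174.]), 0.19)]
```

View pics/w6.png

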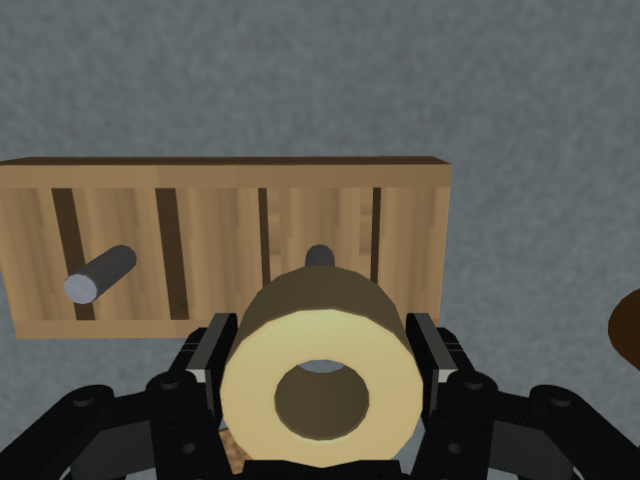

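Request:
carry_out(
  rows=[
    [-1.8,-0.32,0,0,0.5],
    [-3.9,-0.33,0,0,0.5],
    [-3.9,-0.33,0,0,0.5],
    [-3.9,-0.33,0,0,0.5],
    [-3.9,-0.33,0,0,0.5],
    [-2.93,-0.32,0,0,0.5],
    [0,0,0,0,0.5],
    [0,0,1.5,0,0.5],
  ],
)

```text
time_s: 13.32
ee_pos: [0.5001, 0.057, 0.1175]
ee_rot: [3.139, -0.001, 1.328]
contact_force: [0.7, -0.5, 0.3]
finger_gap: 0.701
grasp_force: 43.3
```

Request:
carry_out(
  rows=[
    [0,0,3,0,0.5],
    [0,0,3,0,0.5],
    [0,0,2.5,0,0.5],
    [0,0,1.5,0,0.5],
    [0,0,0.8,0,0.5],
    [0,0,0.3,0,0.5],
    [0,0,0,0,0.5],
    [0,0,0,0,0.5],
  ],
)

```text
time_s: 13.98
ee_pos: [0.4999, 0.0585, 0.0057]
ee_rot: [3.141, -0.0, 1.331]
contact_force: [0.3, 0.1, -0.7]
finger_gap: 0.697
grasp_force: 43.3
```

Request:
carry_out(
  rows=[
    [0,0,0,0,0.8],
    [0,0,0,0,1],
    [0,0,0,0,1],
    [0,0,0,0,1],
    [0,0,-1,0,1],
    [0,0,-3,0,1],
    [0,0,-4,0,1],
    [0,0,-4,0,1],
  ],
)

```text
time_s: 14.65
ee_pos: [0.498, 0.0582, 0.1266]
ee_rot: [-3.14, 0.001, 1.331]
contact_force: [1.2, 0.1, -0.4]
finger_gap: 1.0
grasp_force: 0.0
```

Run:
```python
from h import *
w=grab_frame("wrist");S=state();print(S['ee_pos'],S['ee_rot'],S['joints'][5]);rolls(w,.04);save(w,'w7')
print(rel(S,(.5215,-.2275,.26)))
```

```text
[0.50315992 0.05877951 0.13497585] [ 3.13252146 -0.00337502  1.33078727] 1.9271150910783779
roll [326. 257.] [ 96. 102.] [0.50073833 0.05649745]
roll [368. 381.] [78. 92.] [ 0.50721246 -0.02898894]
[-27.33   8.7  -12.52]
```

Request:
carry_out(
  rows=[
    [-1.5,0.6,-2.5,0,1],
    [-3.3,1.4,-1.8,0,1],
    [-3.3,1.4,-1.6,0,1],
    [-3.3,1.4,-1.6,0,1],
    [-3.3,1.4,-1.6,0,1],
    [-3.3,1.4,-1.6,0,1],
    [-3.3,1.4,-1,0,1],
    [-3.3,1.4,-0.8,0,1],
  ],
)

```text
time_s: 15.37
ee_pos: [0.542, -0.2073, 0.2526]
ee_rot: [3.139, 0.0, 1.331]
contact_force: [0.6, 0.3, 0.3]
finger_gap: 1.004
grasp_force: 0.0
```

Request:
carry_out(
  rows=[
    [-0.7,0.3,0,-0.065,1],
    [0,0,0,-0.068,1],
    [0,0,0,0,1],
    [0,0,0,0,1],
    [0,0,0,0,1],
  ],
)

```text
time_s: 15.78
ee_pos: [0.5428, -0.2124, 0.2504]
ee_rot: [-3.142, -0.0, 1.463]
contact_force: [0.2, 1.0, -0.4]
finger_gap: 1.002
grasp_force: 0.0
```

Run:
```python
from h import *
w=grab_frame("wrist");S=state();print(S['ee_pos'],S['ee_rot'],S['joints'][5]);save(w,'w8')
for q in("plaque1","mould"):
    for r in search_frame(w,q)[:5]:print(q,np.round(r["extent"]),round(r["confidence"],2))
```

```text
[ 0.54286098 -0.212269    0.25034885] [-3.14156770e+00 -2.85890516e-05  1.46323750e+00] 1.305602900325257
plaque1 [418. 176. 470. 293.] 0.95
plaque1 [175. 335. 247. 460.] 0.74
plaque1 [352. 172. 385. 292.] 0.71
plaque1 [188. 174. 238. 299.] 0.62
plaque1 [364. 335. 411. 472.] 0.56
mould [151. 151. 505. 277.] 0.59
```

View pics/w8.png

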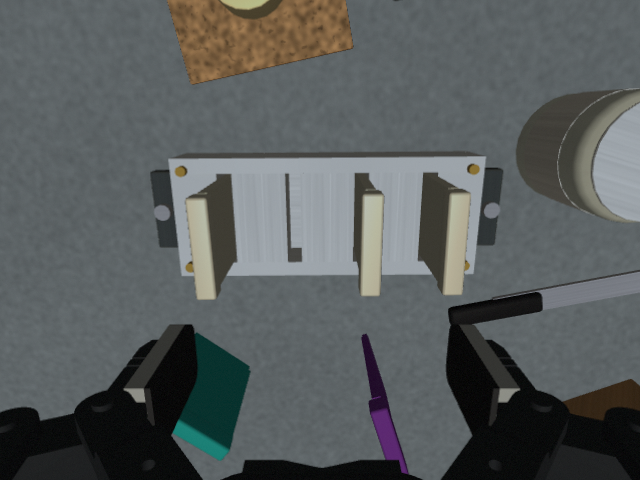

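The three beads show at (201,246), (372,244) and (456,242). The purple and turquoise pieces are clear of them, below in the image.

Run:
```python
from h import *
w=grab_frame("wrist");S=state();im=w["image"]
hsv=cv2.cvtColor(im,cv2.COLOR_RGB2HSV)
m=((hsv[:,:,1]>25)&(hsv[:,:,0]>12)&(hsv[:,:,0]<35)&(hsv[:,:,2]>190)).astype(np.uint8);m[:160]=0;m[320:]=0;m[:,490:]=0
n,l,st,ce=cv2.connectedComponentsWithStats(m)
for i in range(1,n):
    if st[i,4]>600:
        r=cv2.minAreaRect(np.argwhere(l==i)[:,::-1].astype(np.float32));b=cv2.boxPoints(r)
        W=np.array([at(w,u,.128) for u in b]);e=[np.linalg.norm(W[k]-W[(k+1)%4]) for k in range(4)]
        k=int(np.argmax(e));d=W[k]-W[(k+1)%4];d=d*np.sign(d[1])
        print(st[i],np.round(r[0],1),'c',at(w,r[0],.128).round(4),'size',np.round(e,4),'longdir',np.degrees(np.arctan2(d[1],d[0])).round(1))
for u in((170,160),(485,157),(475,273),(181,276)):print(at(w,u,.048).round(4))
print([im[240,x].tolist() for x in(202,372,457)])
```

```text
[ 0.4294 -0.1597]
[ 0.6766 -0.1837]
[ 0.6689 -0.2811]
[ 0.418  -0.2572]
[[181, 182, 162], [183, 183, 160], [179, 174, 151]]
```

```bash
cat >> h.py <<'E'
def beads(w,z=.128,box=(170,310,150,490)):
    im=w["image"].astype(int)
    m=((im[:,:,0]-im[:,:,2]>9)&(im[:,:,0]>140)).astype(np.uint8);k=np.zeros_like(m);k[box[0]:box[1],box[2]:box[3]]=1;m=cv2.morphologyEx(m*k,cv2.MORPH_OPEN,np.ones((5,5)))
    n,l,st,ce=cv2.connectedComponentsWithStats(m)
    for i in range(1,n):
        if st[i,4]>700:
            r=cv2.minAreaRect(np.argwhere(l==i)[:,::-1].astype(np.float32));b=cv2.boxPoints(r)
            W=np.array([at(w,u,z) for u in b]);e=[np.linalg.norm(W[k]-W[(k+1)%4]) for k in range(4)]
            k=int(np.argmax(e));d=W[k]-W[(k+1)%4];d=d*np.sign(d[1])
            print(np.round(r[0],1),'c',at(w,r[0],z).round(4),'size',np.round(e[:2],4),'longdir',np.degrees(np.arctan2(d[1],d[0])).round(1))
E
python3 - <<'E'
from h import *
w=grab_frame("wrist");beads(w)
E
```

```text
[371.2 245. ] c [ 0.5754 -0.2209] size [0.0681 0.0124] longdir 84.3
[456.3 244.5] c [ 0.6299 -0.2264] size [0.0691 0.0124] longdir 85.5
[199.7 249. ] c [ 0.4648 -0.2119] size [0.0124 0.069 ] longdir 84.1
```

Request:
carry_out(
  rows=[
    [-0.1,2.0,1,-0.012,0.5],
    [-0.15,3.3,2,0,0.5],
    [-0.15,2.5,2,0,0.5],
    [-0.07,1.0,2,0,0.5],
    [0,0,1,0,0.5],
    [0,0,0,0,0.5],
    [0,0,0,0,0.5],
    [0,0,0,0,0.5],
  ],
)

```text
time_s: 16.7
ee_pos: [0.6299, -0.2261, 0.1716]
ee_rot: [3.14, 0.0, 1.476]
contact_force: [-0.1, -0.3, 0.2]
finger_gap: 0.498
grasp_force: 0.0
```

Run:
```python
from h import *
w=grab_frame("wrist");S=state();print(S['ee_pos'],S['ee_rot']);save(w,'w9');beads(w,box=(170,460,200,440));print(proj(w,[.6299,-.2264,.128]))
```

```text
[ 0.63023871 -0.22629771  0.17203217] [3.13950009e+00 6.03524019e-04 1.47557374e+00]
[208.5 284. ] c [ 0.5784 -0.221 ] size [0.0075 0.0678] longdir 79.8
[318.5 284. ] c [ 0.6295 -0.2259] size [0.012  0.0677] longdir 85.0
[[319.36902871 284.86369756]]
```

Request:
carry_out(
  rows=[
    [0.05,0,2.0,0,0.5],
    [0,0,2.5,0,0.5],
    [0,0,1.5,0,0.5],
    [0,0,0.7,0,0.5],
    [0,0,0.2,0,0.5],
    [0,0,0,0,0.5],
    [0,0,0,0,0.5],
  ],
)

```text
time_s: 17.33
ee_pos: [0.6311, -0.226, 0.1029]
ee_rot: [3.139, 0.001, 1.476]
contact_force: [0.3, 0.5, 0.2]
finger_gap: 0.504
grasp_force: 0.0
```

Request:
carry_out(
  rows=[
    [0,0,0,0,0.3],
    [0,0,0,0,0.15],
    [0,0,0,0,0.05],
    [0,0,0,0,0.05],
    [0,0,0,0,0.05],
    [0,0,0,0,0.05],
    [0,0,0,0,0.05],
    [0,0,0,0,0.05],
  ],
  grip_force=45,
)

```text
time_s: 18.0
ee_pos: [0.6308, -0.2259, 0.1024]
ee_rot: [3.14, 0.001, 1.476]
contact_force: [-1.4, -1.0, 6.4]
finger_gap: 0.154
grasp_force: 44.6
```

Run:
```python
from h import *
w=grab_frame("wrist");S=state();print(S['ee_pos'],S['ee_rot'],S['contact_force'],S['grasp_force'],S['finger_gap']);save(w,'w10')
```

```text
[ 0.6307319  -0.22587475  0.10234043] [3.14010424e+00 5.16086788e-04 1.47579842e+00] [-2.14305935  0.06076082  6.17646416] 44.56805348396301 0.15329906278555047
```

View pics/w10.png

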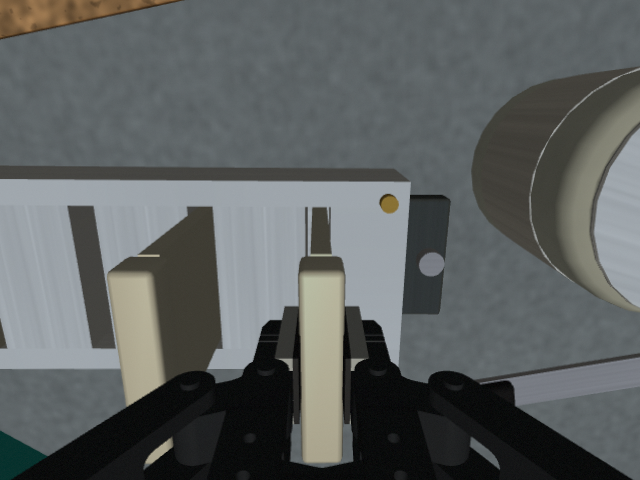

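Request:
carry_out(
  rows=[
    [0,0,-0.5,0,0.05],
    [0,0,-1.5,0,0.05],
    [0,0,-2.5,0,0.05],
    [0,0,-3,0,0.05],
    [0,0,-3,0,0.05],
    [0,0,-2,0,0.05],
    [0,0,-0.5,0,0.05],
    [0,0,0,0,0.05],
  ],
)

```text
time_s: 18.72
ee_pos: [0.6313, -0.226, 0.2329]
ee_rot: [3.138, 0.001, 1.476]
contact_force: [-0.2, -0.1, -1.2]
finger_gap: 0.16
grasp_force: 44.1
```

Request:
carry_out(
  rows=[
    [1.2,-0.2,0,0,0.05],
    [2.5,-0.4,0,0,0.05],
    [3.4,-0.6,0,0,0.05],
    [3.4,-0.6,0,0,0.05],
    [3.4,-0.6,0,0,0.05],
    [3.4,-0.6,0,0,0.05],
    [3.4,-0.6,0,0,0.05],
    [3.4,-0.6,0,0,0.05],
  ],
)

```text
time_s: 19.38
ee_pos: [0.609, 0.0207, 0.2284]
ee_rot: [-3.137, 0.0, 1.476]
contact_force: [0.9, -0.2, -1.0]
finger_gap: 0.158
grasp_force: 44.1
```

Request:
carry_out(
  rows=[
    [3.4,-0.6,0,0,0.05],
    [3.4,-0.6,0,0,0.05],
    [3.4,-0.6,0,0,0.05],
    [3.4,-0.6,0,0,0.05],
    [3.4,-0.6,0,0,0.05],
    [2.56,-0.5,0,0,0.05],
    [1.8,-0.33,0,0,0.05],
    [1.0,-0.2,0,0,0.05],
  ],
)

```text
time_s: 20.05
ee_pos: [0.59, 0.2474, 0.2283]
ee_rot: [-3.138, 0.001, 1.479]
contact_force: [-0.3, -0.4, -1.7]
finger_gap: 0.154
grasp_force: 44.1
```

Request:
carry_out(
  rows=[
    [0,0,0,0.04,0.05],
    [0,0,0,0.06,0.05],
    [0,0,0,0.041,0.05],
    [0,0,0,0,0.05],
    [0,0,0,0,0.05],
    [0,0,0,0,0.05],
    [0,0,0,0,0.05],
    [0,0,0,0,0.05],
  ],
)

```text
time_s: 20.72
ee_pos: [0.5923, 0.2445, 0.2309]
ee_rot: [-3.141, 0.0, 1.335]
contact_force: [-0.7, -0.2, -0.3]
finger_gap: 0.151
grasp_force: 44.1
```

Run:
```python
from h import *
w=grab_frame("wrist");S=state();print(S['ee_pos'],S['ee_rot'],S['contact_force'],S['grasp_force'],S['finger_gap']);save(w,'w11')
print(rel(S,(.5927,.2444,.233)))
C=np.array([.5125,.26365]);x=np.array([.9724,-.2334]);y=np.array([.2334,.9724])
im=w["image"].copy()
for k in(-.0825,-.0275,.0275,.0825):
    q=proj(w,[np.r_[C+x*(k+a)+y*b,.044] for a,b in((-.0055,-.039),(.0055,-.039),(.0055,.039),(-.0055,.039))])
    cv2.polylines(im,[np.int32(q*8)],True,(255,0,0),1,shift=3)
cv2.imwrite('pics/w11o.png',cv2.resize(im[100:340,100:500,::-1],(800,480),interpolation=cv2.INTER_CUBIC))
```

```text
[0.59230128 0.24452614 0.2310168 ] [-3.14147744e+00  9.32122088e-05  1.33490373e+00] [ 0.30560963  0.14780238 -0.56252682] 44.099716544151306 0.1537898480610172
[-0.    0.04 -0.2 ]
```

View pics/w11o.png

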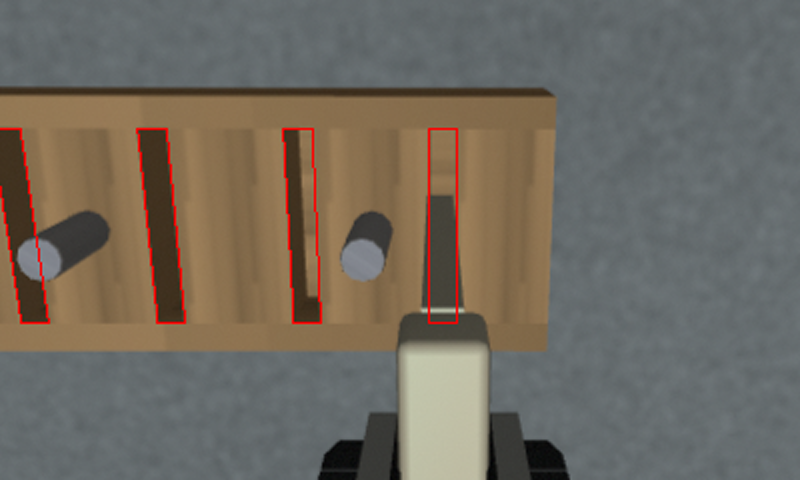

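Request:
carry_out(
  rows=[
    [0,0.03,1.5,0,0.05],
    [0,0,3,0,0.05],
    [0,0,2.5,0,0.05],
    [0,0,1,0,0.05],
    [0,0,0.3,0,0.05],
    [0,0,0,0,0.05],
    [0,0,0,0,0.05],
    [0,0,0,0,0.05],
  ],
)

```text
time_s: 21.43
ee_pos: [0.5938, 0.2451, 0.15]
ee_rot: [3.139, -0.002, 1.335]
contact_force: [0.7, 0.2, -0.8]
finger_gap: 0.151
grasp_force: 44.0
```

Request:
carry_out(
  rows=[
    [0,0,0.4,0,0.05],
    [0,0,0.6,0,0.05],
    [0,0,0.6,0,0.05],
    [0,0,0.4,0,0.05],
    [0,0,0,0,0.05],
  ],
)

```text
time_s: 21.85
ee_pos: [0.5917, 0.2443, 0.1266]
ee_rot: [-3.14, 0.001, 1.335]
contact_force: [0.2, 0.4, -1.5]
finger_gap: 0.153
grasp_force: 44.0
```

In the slot with no contact, so I'll continue to the bottom.

Request:
carry_out(
  rows=[
    [0,0,0.5,0,0.05],
    [0,0,0.7,0,0.05],
    [0,0,0.6,0,0.05],
    [0,0,0.4,0,0.05],
    [0,0,0.25,0,0.05],
    [0,0,0.1,0,0.05],
    [0,0,0,0,0.05],
    [0,0,0,0,0.05],
  ],
)

```text
time_s: 22.52
ee_pos: [0.5928, 0.2447, 0.1027]
ee_rot: [3.141, -0.0, 1.335]
contact_force: [-0.2, 0.5, -1.5]
finger_gap: 0.15
grasp_force: 44.1
```

Request:
carry_out(
  rows=[
    [0,0,0.08,0,0.05],
    [0,0,0.05,0,0.05],
    [0,0,0,0,0.05],
    [0,0,0,0,0.05],
  ],
)

```text
time_s: 22.85
ee_pos: [0.5931, 0.2448, 0.1024]
ee_rot: [3.14, -0.001, 1.335]
contact_force: [-1.1, -0.8, 5.3]
finger_gap: 0.154
grasp_force: 44.9
```

```bash
python3 -c "
from h import *
S=state();print(S['ee_pos'],S['ee_rot'],S['contact_force'])"
```

```text
[0.59313818 0.24479492 0.10235419] [ 3.14043912e+00 -8.09817323e-04  1.33473512e+00] [-1.07253028 -0.7899513   5.31751516]
```

Request:
carry_out(
  rows=[
    [0,0,0,0,0.25],
    [0,0,0,0,0.45],
    [0,0,0,0,0.45],
    [0,0,0,0,0.45],
    [0,0,-1,0,0.45],
    [0,0,-3,0,0.5],
    [0,0,-3,0,0.5],
    [0,0,-1,0,0.5],
  ],
)

```text
time_s: 23.52
ee_pos: [0.5946, 0.2454, 0.1865]
ee_rot: [3.137, -0.003, 1.335]
contact_force: [1.4, 0.3, 1.2]
finger_gap: 0.498
grasp_force: 0.0
```

Run:
```python
from h import *
w=grab_frame("wrist");S=state();print(S['ee_pos']);save(w,'w12')
beads(w,box=(170,460,200,440));print('expect centre',(.5927,.2444))
```

```text
[0.5952404  0.24571317 0.18716641]
[220.6 230. ] c [0.5534 0.2786] size [0.007  0.0557] longdir 76.1
[258.2 230. ] c [0.5711 0.2743] size [0.0076 0.0554] longdir 74.7
[301.  229.5] c [0.5913 0.2697] size [0.0065 0.0538] longdir 76.0
[334. 230.] c [0.6069 0.2657] size [0.0056 0.0544] longdir 77.3
[374.1 229.5] c [0.6259 0.2614] size [0.0539 0.0045] longdir 77.0
[317.  275.5] c [0.5932 0.2447] size [0.0125 0.0683] longdir 76.9
[270.1 448.9] c [0.5421 0.1479] size [0.0135 0.0278] longdir 161.1
expect centre (0.5927, 0.2444)
```

Request:
carry_out(
  rows=[
    [-1.2,0.24,0,-0.02,0.5],
    [-2.5,0.5,0,0,0.5],
    [-3.6,0.72,0,0,0.5],
    [-3.6,0.72,0,0,0.5],
    [-3.6,0.72,0,0,0.5],
    [-3.6,0.72,0,0,0.5],
    [-3.6,0.72,0,0,0.5],
    [-3.6,0.72,0,0,0.5],
  ],
)

```text
time_s: 24.23
ee_pos: [0.5868, -0.015, 0.1806]
ee_rot: [-3.141, 0.0, 1.355]
contact_force: [0.1, 0.1, -0.0]
finger_gap: 0.499
grasp_force: 0.0
```

Request:
carry_out(
  rows=[
    [-3.6,0.72,0,0,0.5],
    [-3.6,0.72,0,0,0.5],
    [-3.6,0.72,0,0,0.5],
    [-3.6,0.72,0,0,0.5],
    [-3.0,0.6,0,0,0.5],
    [-2.0,0.4,0,0,0.5],
    [0,0,0,-0.06,0.5],
    [0,0,0,-0.06,0.5],
  ],
)

```text
time_s: 24.9
ee_pos: [0.5832, -0.2128, 0.1803]
ee_rot: [-3.14, -0.0, 1.475]
contact_force: [-0.2, -0.1, 0.4]
finger_gap: 0.502
grasp_force: 0.0
```

Request:
carry_out(
  rows=[
    [0,0,0,0,0.5],
    [0,0,0,0,0.5],
    [0,0,0,0,0.5],
    [0,0,0,0,0.5],
  ],
)

```text
time_s: 25.23
ee_pos: [0.5839, -0.2107, 0.1811]
ee_rot: [-3.141, -0.0, 1.474]
contact_force: [0.2, -0.5, -0.3]
finger_gap: 0.502
grasp_force: 0.0
```

Run:
```python
from h import *
w=grab_frame("wrist");S=state();print(S['ee_pos'],S['ee_rot']);save(w,'w13')
beads(w,box=(170,460,200,440));print(rel(S,(.5754,-.2207,.1015)))
```

```text
[ 0.58391682 -0.21072596  0.18122934] [-3.14145810e+00 -1.52375456e-05  1.47467444e+00]
[304.  297.5] c [ 0.5751 -0.2209] size [0.0123 0.0677] longdir 83.3
[-1.07 -0.75  7.97]
```

Request:
carry_out(
  rows=[
    [-1.08,-0.78,1.0,0,0.5],
    [0,0,2.0,0,0.5],
    [0,0,2.5,0,0.5],
    [0,0,1.5,0,0.5],
    [0,0,0.7,0,0.5],
    [0,0,0.2,0,0.5],
    [0,0,0,0,0.5],
    [0,0,0,0,0.5],
  ],
)

```text
time_s: 25.95
ee_pos: [0.5759, -0.2213, 0.1034]
ee_rot: [3.14, 0.0, 1.475]
contact_force: [-1.1, -0.9, -0.1]
finger_gap: 0.501
grasp_force: 0.0
```

Request:
carry_out(
  rows=[
    [0,0,0,0,0.3],
    [0,0,0,0,0.15],
    [0,0,0,0,0.05],
    [0,0,0,0,0.05],
    [0,0,0,0,0.05],
    [0,0,0,0,0.05],
    [0,0,0,0,0.05],
    [0,0,0,0,0.05],
  ],
  grip_force=45,
)

```text
time_s: 26.62
ee_pos: [0.5759, -0.2214, 0.1035]
ee_rot: [3.14, 0.0, 1.475]
contact_force: [-0.5, -0.6, 6.8]
finger_gap: 0.155
grasp_force: 44.9
```

Request:
carry_out(
  rows=[
    [0,0,-0.5,0,0.05],
    [0,0,-1.5,0,0.05],
    [0,0,-2.5,0,0.05],
    [0,0,-3,0,0.05],
    [0,0,-3,0,0.05],
    [0,0,-2,0,0.05],
    [0,0,-0.5,0,0.05],
    [0,0,0,0,0.05],
  ],
)

```text
time_s: 27.28
ee_pos: [0.5761, -0.2215, 0.234]
ee_rot: [3.138, 0.001, 1.475]
contact_force: [0.2, -0.1, -0.5]
finger_gap: 0.153
grasp_force: 44.0
```

Run:
```python
from h import *
w=grab_frame("wrist");S=state();print(S['ee_pos'],S['ee_rot'],S['grasp_force'],S['finger_gap']);save(w,'w14')
print(rel(S,(.5392,.2572,.233)))
t=grab_frame("top");print([(np.round(r["extent"]),round(r["confidence"],2)) for r in search_frame(t,"roll1")])
```

```text
[ 0.57519383 -0.22117702  0.23215791] [3.14117109e+00 1.33080374e-04 1.47476984e+00] 43.965845704078674 0.1537423933653974
[47.27 -8.17 -0.09]
[(array([288., 271., 317., 301.]), 0.86), (array([244., 274., 278., 302.]), 0.68)]
```

Request:
carry_out(
  rows=[
    [1.2,-0.2,0,0,0.05],
    [2.5,-0.4,0,0,0.05],
    [3.4,-0.6,0,0,0.05],
    [3.4,-0.6,0,0,0.05],
    [3.4,-0.6,0,0,0.05],
    [3.4,-0.6,0,0,0.05],
    [3.4,-0.6,0,0,0.05],
    [3.4,-0.6,0,0,0.05],
  ],
)

```text
time_s: 28.1
ee_pos: [0.5548, 0.0251, 0.2309]
ee_rot: [-3.139, -0.0, 1.475]
contact_force: [0.6, 0.7, -0.4]
finger_gap: 0.159
grasp_force: 43.9
```

Request:
carry_out(
  rows=[
    [3.4,-0.6,0,0,0.05],
    [3.4,-0.6,0,0,0.05],
    [3.4,-0.6,0,0,0.05],
    [3.4,-0.6,0,0,0.05],
    [3.4,-0.6,0,0,0.05],
    [2.86,-0.5,0,0,0.05],
    [2.0,-0.3,0,0,0.05],
    [1.3,-0.17,0,0,0.05],
  ],
)

```text
time_s: 28.77
ee_pos: [0.5372, 0.2598, 0.2308]
ee_rot: [-3.139, 0.001, 1.478]
contact_force: [-0.1, 0.6, -0.6]
finger_gap: 0.15
grasp_force: 43.9
```

Request:
carry_out(
  rows=[
    [0,0,0,0.04,0.05],
    [0,0,0,0.06,0.05],
    [0,0,0,0.04,0.05],
    [0,0,0,0,0.05],
    [0,0,0,0,0.05],
    [0,0,0,0,0.05],
    [0,0,0,0,0.05],
    [0,0,0,0,0.05],
  ],
)

```text
time_s: 29.43
ee_pos: [0.5391, 0.2569, 0.2322]
ee_rot: [-3.141, 0.0, 1.335]
contact_force: [-0.7, -1.2, -1.1]
finger_gap: 0.154
grasp_force: 43.9
```

Run:
```python
from h import *
S=state();print(S['ee_pos'],S['ee_rot'],S['grasp_force']);print(rel(S,(.5394,.2572,.1035)))
```

```text
[0.5390505  0.25691565 0.23219722] [-3.14146407e+00  1.19629875e-04  1.33492775e+00] 43.8930344581604
[ 0.04  0.03 12.87]
```

Same descent as before.

Request:
carry_out(
  rows=[
    [0,0.03,1.5,0,0.05],
    [0,0,3,0,0.05],
    [0,0,2.5,0,0.05],
    [0,0,1,0,0.05],
    [0,0,0.3,0,0.05],
    [0,0,0,0,0.05],
    [0,0,0,0,0.05],
    [0,0,0,0,0.05],
  ],
)

```text
time_s: 30.1
ee_pos: [0.5405, 0.2576, 0.1511]
ee_rot: [3.139, -0.002, 1.335]
contact_force: [-0.9, -0.0, -1.1]
finger_gap: 0.156
grasp_force: 43.9
```

Request:
carry_out(
  rows=[
    [0,0,0.4,0,0.05],
    [0,0,0.6,0,0.05],
    [0,0,0.6,0,0.05],
    [0,0,0.4,0,0.05],
    [0,0,0,0,0.05],
  ],
)

```text
time_s: 30.52
ee_pos: [0.5385, 0.2566, 0.1279]
ee_rot: [-3.14, 0.001, 1.335]
contact_force: [-0.6, -0.8, -1.2]
finger_gap: 0.152
grasp_force: 44.0
```

Request:
carry_out(
  rows=[
    [0,0,0.5,0,0.05],
    [0,0,0.7,0,0.05],
    [0,0,0.6,0,0.05],
    [0,0,0.4,0,0.05],
    [0,0,0.25,0,0.05],
    [0,0,0.1,0,0.05],
    [0,0,0.05,0,0.05],
    [0,0,0,0,0.05],
  ],
)

```text
time_s: 31.18
ee_pos: [0.5395, 0.2571, 0.1035]
ee_rot: [3.141, -0.0, 1.335]
contact_force: [0.4, 0.6, -0.7]
finger_gap: 0.152
grasp_force: 44.0
```

Request:
carry_out(
  rows=[
    [0,0,0.08,0,0.05],
    [0,0,0.05,0,0.05],
    [0,0,0,0,0.05],
    [0,0,0,0,0.05],
  ],
)

```text
time_s: 31.52
ee_pos: [0.54, 0.2572, 0.1034]
ee_rot: [3.14, -0.001, 1.335]
contact_force: [-3.1, -1.2, 8.6]
finger_gap: 0.155
grasp_force: 45.4
```

Request:
carry_out(
  rows=[
    [0,0,0,0,0.25],
    [0,0,0,0,0.45],
    [0,0,0,0,0.45],
    [0,0,0,0,0.45],
    [0,0,-1,0,0.45],
    [0,0,-3,0,0.5],
    [0,0,-3,0,0.5],
    [0,0,-1,0,0.5],
  ],
)

```text
time_s: 32.18
ee_pos: [0.5413, 0.258, 0.1869]
ee_rot: [3.137, -0.004, 1.335]
contact_force: [1.0, 0.7, -0.6]
finger_gap: 0.5
grasp_force: 0.0
```

Run:
```python
from h import *
w=grab_frame("wrist");S=state();print(S['ee_pos']);save(w,'w15')
beads(w,box=(235,460,200,540))
```

```text
[0.54192327 0.25827517 0.18751093]
[223.5 267. ] c [0.4956 0.2725] size [0.0229 0.034 ] longdir 71.8
[271.  266.5] c [0.5187 0.2671] size [0.0215 0.0335] longdir 73.7
[318.5 286. ] c [0.5393 0.2514] size [0.0122 0.0558] longdir 76.9
[424.9 283.8] c [0.5919 0.2399] size [0.0541 0.0128] longdir 77.5
[329.  448.5] c [0.5215 0.1523] size [0.0364 0.0147] longdir 166.3
```

Request:
carry_out(
  rows=[
    [-1.2,0.1,0,0,0.5],
    [-2.5,0.2,0,0,0.5],
    [-3.6,0.28,0,0,0.5],
    [-3.6,0.28,0,0,0.5],
    [-3.6,0.28,0,0,0.5],
    [-3.6,0.28,0,0,0.5],
    [-3.6,0.28,0,0,0.5],
    [-3.6,0.28,0,0,0.5],
  ],
)

```text
time_s: 32.9
ee_pos: [0.4973, 0.0043, 0.1804]
ee_rot: [-3.139, 0.001, 1.335]
contact_force: [1.0, -0.7, 0.3]
finger_gap: 0.497
grasp_force: 0.0
```

Request:
carry_out(
  rows=[
    [-3.6,0.28,0,0,0.5],
    [-3.6,0.28,0,0,0.5],
    [-3.6,0.28,0,0,0.5],
    [-3.6,0.28,0,0,0.5],
    [-3.6,0.28,0,0,0.5],
    [-2.5,0.2,0,0,0.5],
    [-1.5,0.14,0,-0.06,0.5],
    [0,0,0,-0.07,0.5],
  ],
)

```text
time_s: 33.57
ee_pos: [0.4627, -0.2145, 0.1802]
ee_rot: [-3.139, 0.001, 1.463]
contact_force: [0.6, 1.1, 0.2]
finger_gap: 0.505
grasp_force: 0.0
```

Request:
carry_out(
  rows=[
    [0,0,0,0,0.5],
    [0,0,0,0,0.5],
    [0,0,0,0,0.5],
    [0,0,0,0,0.5],
    [0,0,0,0,0.5],
  ],
)

```text
time_s: 33.98
ee_pos: [0.4649, -0.211, 0.1818]
ee_rot: [-3.141, -0.0, 1.465]
contact_force: [-0.3, 1.0, -0.1]
finger_gap: 0.504
grasp_force: 0.0
```

Run:
```python
from h import *
w=grab_frame("wrist");S=state();print(S['ee_pos'],S['ee_rot']);save(w,'w16')
beads(w,box=(170,460,200,440));print(rel(S,(.4653,-.2115,.1015)))
```

```text
[ 0.46500296 -0.21103892  0.18190714] [-3.14146810e+00 -2.40446139e-05  1.46523574e+00]
[320.6 277.4] c [ 0.4653 -0.2115] size [0.0121 0.0682] longdir 85.0
[-0.04  0.04  8.04]
```

Request:
carry_out(
  rows=[
    [-0.05,0.02,1.0,-0.012,0.5],
    [0,0,2.0,0,0.5],
    [0,0,2.5,0,0.5],
    [0,0,1.5,0,0.5],
    [0,0,0.7,0,0.5],
    [0,0,0.2,0,0.5],
    [0,0,0,0,0.5],
    [0,0,0,0,0.5],
  ],
)

```text
time_s: 34.7
ee_pos: [0.4657, -0.2123, 0.1037]
ee_rot: [3.14, 0.0, 1.477]
contact_force: [-0.3, -0.6, 0.0]
finger_gap: 0.506
grasp_force: 0.0
```

Request:
carry_out(
  rows=[
    [0,0,0,0,0.3],
    [0,0,0,0,0.15],
    [0,0,0,0,0.05],
    [0,0,0,0,0.05],
    [0,0,0,0,0.05],
    [0,0,0,0,0.05],
    [0,0,0,0,0.05],
    [0,0,0,0,0.05],
  ],
  grip_force=45,
)

```text
time_s: 35.37
ee_pos: [0.4656, -0.2124, 0.104]
ee_rot: [3.14, 0.001, 1.477]
contact_force: [-1.0, 1.4, 5.9]
finger_gap: 0.155
grasp_force: 44.3
```

Request:
carry_out(
  rows=[
    [0,0,-0.5,0,0.05],
    [0,0,-1.5,0,0.05],
    [0,0,-2.5,0,0.05],
    [0,0,-3,0,0.05],
    [0,0,-3,0,0.05],
    [0,0,-2,0,0.05],
    [0,0,-0.5,0,0.05],
    [0,0,0,0,0.05],
  ],
)

```text
time_s: 36.03
ee_pos: [0.4662, -0.2125, 0.2347]
ee_rot: [3.138, 0.001, 1.477]
contact_force: [0.4, -0.4, -1.6]
finger_gap: 0.154
grasp_force: 44.2
```

Run:
```python
from h import *
S=state();print(S['ee_pos'],S['ee_rot'],S['grasp_force'],S['finger_gap'])
print(rel(S,(.4859,.2701,.233)))
```

```text
[ 0.46616553 -0.21252768  0.23468385] [3.13829697e+00 1.10544644e-03 1.47682269e+00] 44.17240262031555 0.15418266061523048
[48.24 -2.56  0.11]
```

Request:
carry_out(
  rows=[
    [1.2,-0.08,0,0,0.05],
    [2.5,-0.16,0,0,0.05],
    [3.5,-0.18,0,0,0.05],
    [3.5,-0.18,0,0,0.05],
    [3.5,-0.18,0,0,0.05],
    [3.5,-0.18,0,0,0.05],
    [3.5,-0.18,0,0,0.05],
    [3.5,-0.18,0,0,0.05],
  ],
)

```text
time_s: 36.7
ee_pos: [0.4733, 0.0372, 0.231]
ee_rot: [-3.138, 0.0, 1.477]
contact_force: [1.6, -0.2, -1.0]
finger_gap: 0.153
grasp_force: 44.2
```

Request:
carry_out(
  rows=[
    [3.5,-0.18,0,0,0.05],
    [3.5,-0.18,0,0,0.05],
    [3.5,-0.18,0,0,0.05],
    [3.5,-0.18,0,0,0.05],
    [3.5,-0.18,0,0,0.05],
    [2.9,-0.16,0,0,0.05],
    [2.0,-0.1,0,0,0.05],
    [1.14,-0.06,0,0,0.05],
  ],
)

```text
time_s: 37.37
ee_pos: [0.4833, 0.2729, 0.2306]
ee_rot: [-3.138, 0.001, 1.48]
contact_force: [0.5, -0.0, -1.0]
finger_gap: 0.155
grasp_force: 44.1
```

Request:
carry_out(
  rows=[
    [0,0,0,0.04,0.05],
    [0,0,0,0.06,0.05],
    [0,0,0,0.042,0.05],
    [0,0,0,0,0.05],
    [0,0,0,0,0.05],
    [0,0,0,0,0.05],
    [0,0,0,0,0.05],
    [0,0,0,0,0.05],
  ],
)

```text
time_s: 38.03
ee_pos: [0.485, 0.2704, 0.2329]
ee_rot: [-3.141, 0.0, 1.335]
contact_force: [-0.1, 0.3, -1.0]
finger_gap: 0.155
grasp_force: 44.2
```

Run:
```python
from h import *
S=state();print(S['ee_pos'],S['ee_rot'],S['grasp_force']);print(rel(S,(.4859,.2701,.104)))
```

```text
[0.48501956 0.27036997 0.23285215] [-3.14144025e+00  1.50612619e-04  1.33497279e+00] 44.19281244277954
[-0.    0.09 12.89]
```

Request:
carry_out(
  rows=[
    [0,0.08,1.5,0,0.05],
    [0,0,3,0,0.05],
    [0,0,2.5,0,0.05],
    [0,0,1,0,0.05],
    [0,0,0.3,0,0.05],
    [0,0,0,0,0.05],
    [0,0,0,0,0.05],
    [0,0,0,0,0.05],
  ],
)

```text
time_s: 38.7
ee_pos: [0.487, 0.271, 0.1517]
ee_rot: [3.14, -0.002, 1.335]
contact_force: [0.1, -0.2, -1.0]
finger_gap: 0.154
grasp_force: 44.1
```

Request:
carry_out(
  rows=[
    [0,0,0.4,0,0.05],
    [0,0,0.6,0,0.05],
    [0,0,0.6,0,0.05],
    [0,0,0.4,0,0.05],
    [0,0,0,0,0.05],
  ],
)

```text
time_s: 39.12
ee_pos: [0.485, 0.2699, 0.1286]
ee_rot: [-3.14, 0.001, 1.335]
contact_force: [0.4, -0.3, -2.0]
finger_gap: 0.154
grasp_force: 44.1
```

Request:
carry_out(
  rows=[
    [0,0,0.5,0,0.05],
    [0,0,0.7,0,0.05],
    [0,0,0.6,0,0.05],
    [0,0,0.4,0,0.05],
    [0,0,0.25,0,0.05],
    [0,0,0.1,0,0.05],
    [0,0,0.08,0,0.05],
    [0,0,0,0,0.05],
  ],
)

```text
time_s: 39.78
ee_pos: [0.486, 0.2704, 0.1041]
ee_rot: [3.141, -0.0, 1.335]
contact_force: [-0.6, 0.1, 1.1]
finger_gap: 0.154
grasp_force: 44.4
```

Request:
carry_out(
  rows=[
    [0,0,0.05,0,0.05],
    [0,0,0.05,0,0.05],
    [0,0,0,0,0.05],
    [0,0,0,0,0.05],
  ],
)

```text
time_s: 40.12
ee_pos: [0.4865, 0.2706, 0.104]
ee_rot: [3.14, -0.001, 1.335]
contact_force: [-1.7, -2.5, 8.2]
finger_gap: 0.157
grasp_force: 45.6
```

Request:
carry_out(
  rows=[
    [0,0,0,0,0.25],
    [0,0,0,0,0.45],
    [0,0,0,0,0.45],
    [0,0,0,0,0.45],
    [0,0,-1,0,0.45],
    [0,0,-3.5,0,0.5],
    [0,0,-4,0,0.5],
    [0,0,-4,0,0.5],
  ],
)

```text
time_s: 40.78
ee_pos: [0.485, 0.27, 0.2291]
ee_rot: [-3.14, 0.001, 1.335]
contact_force: [1.2, 0.9, 0.4]
finger_gap: 0.496
grasp_force: 0.0
```

Request:
carry_out(
  rows=[
    [-1.4,0.8,0,0,0.5],
    [-3.2,1.7,0,0,0.5],
    [-3.2,1.7,0,0,0.5],
    [-3.2,1.7,0,0,0.5],
    [-3.2,1.7,0,0,0.5],
    [-3.2,1.7,0,0,0.3],
    [-3.2,1.7,0,0,0.1],
    [-3.2,1.7,0,0,0],
  ],
)

```text
time_s: 41.45
ee_pos: [0.554, 0.0076, 0.2286]
ee_rot: [3.141, -0.0, 1.335]
contact_force: [0.3, -0.1, 0.7]
finger_gap: 0.079
grasp_force: 0.0
```

Request:
carry_out(
  rows=[
    [-3.2,1.7,0,0,0],
    [-3.2,1.7,0,0,0],
    [-3.2,1.7,0,0,0],
    [0,0,0,0,0],
    [0,0,0,0,0],
    [0,0,0,0,0],
    [0,0,0,0,0],
    [0,0,0,0,0],
  ],
)

```text
time_s: 42.12
ee_pos: [0.5806, -0.0946, 0.2279]
ee_rot: [-3.142, -0.0, 1.337]
contact_force: [0.2, -0.5, 0.3]
finger_gap: -0.002
grasp_force: 0.0
```

Run:
```python
from h import *
w=grab_frame("wrist");s=grab_frame("scene");t=grab_frame("top");S=state();print(S['ee_pos'],S['ee_rot']);save(w,'w17')
for q in("switch","switch_tip"):print(q,[(np.round(r["extent"]),round(r["confidence"],2)) for r in search_frame(w,q)])
print([(np.round(r["extent"]),round(r["confidence"],2)) for r in search_frame(t,"roll1")],[(np.round(r["extent"]),round(r["confidence"],2)) for r in search_frame(t,"plaque1")])
a=cv2.resize(w["image"],(400,300),interpolation=cv2.INTER_AREA);b=cv2.resize(t["image"][190:370,100:340],(400,300),interpolation=cv2.INTER_CUBIC);c=cv2.resize(s["image"][200:410,300:580],(400,300),interpolation=cv2.INTER_CUBIC)
d=cv2.resize(w["image"][0:300,150:550],(400,300))
cv2.imwrite('pics/c1.png',np.vstack([np.hstack([d,b]),np.hstack([a,c])])[:,:,::-1])
```

```text
[ 0.58079901 -0.0949347   0.22792085] [ 3.14137486e+00 -6.08939411e-05  1.33634911e+00]
switch [(array([343., 104., 396., 148.]), 0.88)]
switch_tip [(array([342., 101., 392., 144.]), 0.64)]
[(array([245., 275., 256., 299.]), 0.53), (array([122., 289., 170., 304.]), 0.36)] [(array([459., 243., 508., 257.]), 0.93), (array([135., 235., 184., 250.]), 0.91), (array([449., 314., 492., 347.]), 0.81), (array([121., 289., 170., 303.]), 0.8), (array([125., 261., 175., 278.]), 0.76)]
```

View pics/c1.png

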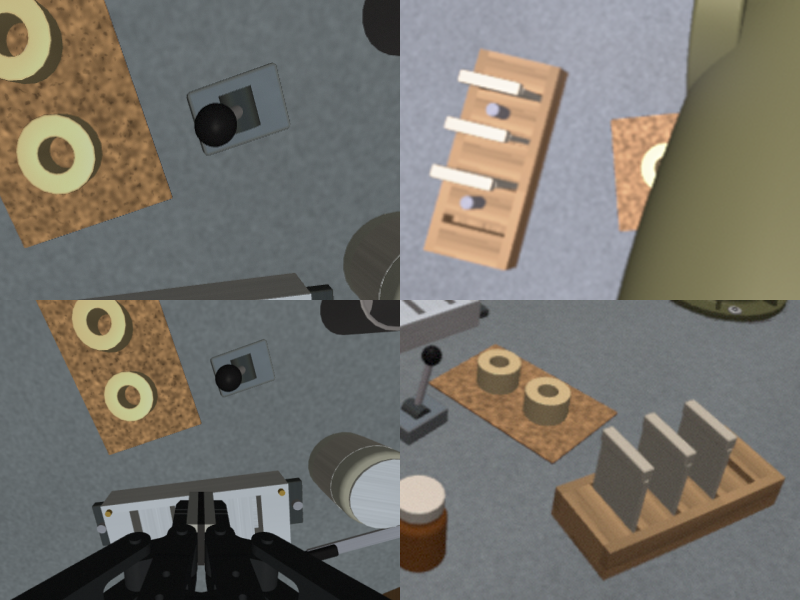

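All three plaques stand upright in slots, both rolls lie on the mat, and the wrist view puts the lever ball at (366,125) with the block centre at about (390,110).

Run:
```python
from h import *
w=grab_frame("wrist");s=grab_frame("scene");S=state()
o1,d1=ray(w,(366,125));o2,d2=ray(s,(321.7,238.5))
k=np.linalg.lstsq(np.c_[d1,-d2],o2-o1,rcond=None)[0];p,q=o1+k[0]*d1,o2+k[1]*d2;print(p,q)
for z in(.085,.095,.105):print(z,at(w,(366,125),z))
for u in((337,95),(425,64),(440,127),(356,155)):print('block',at(w,u,.03).round(4))
print('pivot',at(w,(388,112),.03))
```

```text
[ 0.62424086 -0.03476038  0.09752266] [ 0.62327407 -0.03385254  0.09738743]
0.085 [ 0.62537075 -0.03542246]
0.095 [ 0.62446848 -0.03489375]
0.105 [ 0.6235662  -0.03436504]
block [ 0.6136 -0.0122]
block [ 0.6808 -0.0065]
block [ 0.6848 -0.053 ]
block [ 0.6183 -0.0585]
pivot [ 0.64837607 -0.03296945]
```

Request:
carry_out(
  rows=[
    [2.66,-0.93,0,-0.107,0],
    [2.5,-1.3,0,-0.107,0],
    [0,0,0,-0.107,0],
    [0,0,3,0,0],
    [0,0,3.5,0,0],
    [0,0,3.5,0,0],
    [0,0,2.5,0,0],
    [0,0,1,0,0],
  ],
)

```text
time_s: 43.23
ee_pos: [0.5654, -0.0412, 0.0888]
ee_rot: [-3.136, -0.001, 1.656]
contact_force: [-0.4, -0.5, 0.2]
finger_gap: -0.005
grasp_force: 0.0
```

Request:
carry_out(
  rows=[
    [0,0,0,0,0],
    [0,0,0,0,0],
    [0,0,0,0,0],
    [0,0,0,0,0],
    [0,0,0,0,0],
  ],
)

```text
time_s: 43.65
ee_pos: [0.5697, -0.0416, 0.0945]
ee_rot: [3.139, 0.0, 1.656]
contact_force: [0.0, 0.6, 0.1]
finger_gap: 0.0
grasp_force: 0.0
```

Run:
```python
from h import *
S=state();print(S['ee_pos'],S['ee_rot'],S['contact_force'],rel(S,(.58,-.0384,.075)))
```

```text
[ 0.56972294 -0.04159739  0.09445076] [3.13862130e+00 4.53381358e-04 1.65569990e+00] [0.00357977 0.63532885 0.07245362] [0.23 1.05 1.95]
```

Request:
carry_out(
  rows=[
    [0.25,0.5,1,0,0],
    [0,0.5,0.9,0,0],
    [0,0.7,0,0,0],
    [0,0.7,0,0,0],
    [0,0.7,0,0,0],
    [0,0.7,0,0,0],
    [0,0.7,0,0,0],
    [0,0.7,0,0,0],
  ],
)

```text
time_s: 44.32
ee_pos: [0.6208, -0.0345, 0.0739]
ee_rot: [3.141, 0.0, 1.656]
contact_force: [-0.8, -1.3, 1.1]
finger_gap: -0.002
grasp_force: 0.5
```

Request:
carry_out(
  rows=[
    [0,0.7,0,0,0],
    [0,0.7,0,0,0],
    [0,0.7,0,0,0],
    [0,0.7,0,0,0],
  ],
)

```text
time_s: 44.65
ee_pos: [0.6484, -0.0321, 0.0736]
ee_rot: [-3.141, -0.0, 1.656]
contact_force: [-0.5, -0.1, -0.9]
finger_gap: 0.002
grasp_force: 0.5
```

Request:
carry_out(
  rows=[
    [0,0.5,0,0,0],
    [0,0.5,0,0,0],
    [0,0.3,0,0,0],
  ],
)

```text
time_s: 44.9
ee_pos: [0.6611, -0.031, 0.0735]
ee_rot: [-3.141, -0.0, 1.656]
contact_force: [-5.6, -0.4, 0.7]
finger_gap: 0.001
grasp_force: 3.6
```

Request:
carry_out(
  rows=[
    [0,0.3,0,0,0],
    [0,0.3,0,0,0],
  ],
)

```text
time_s: 45.07
ee_pos: [0.6617, -0.0309, 0.073]
ee_rot: [-3.132, 0.0, 1.656]
contact_force: [-22.8, -1.8, 15.0]
finger_gap: -0.001
grasp_force: 11.8
```

Request:
carry_out(
  rows=[
    [0,0.2,0,0,0],
    [0,0.2,0,0,0],
  ],
)

```text
time_s: 45.23
ee_pos: [0.6619, -0.0309, 0.073]
ee_rot: [-3.126, 0.0, 1.655]
contact_force: [-31.1, -2.8, 21.8]
finger_gap: 0.004
grasp_force: 16.5
```

Run:
```python
from h import *
w=grab_frame("wrist");s=grab_frame("scene");S=state();print(S['ee_pos'],S['contact_force'])
a=cv2.resize(w["image"][200:480,120:520],(400,280));c=cv2.resize(s["image"][215:290,280:387],(400,280),interpolation=cv2.INTER_CUBIC)
cv2.imwrite('pics/c2.png',np.hstack([a,c])[:,:,::-1])
```

```text
[ 0.66176912 -0.03096545  0.0730406 ] [-27.43423558  -2.12354192  18.25443101]
```

View pics/c2.png

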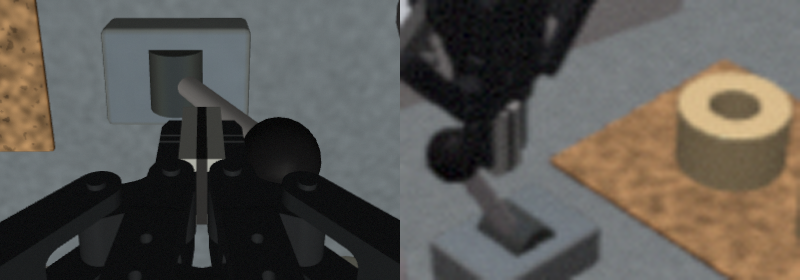

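The lever leans away against its hard stop. I'll back off and check.

Request:
carry_out(
  rows=[
    [0,-1,0,0,0],
    [0,-2,0,0,0],
    [0,-3,0,0,0],
    [0,-2,-2,0,0],
    [0,0,-4,0,0],
    [0,0,-4,0,0],
    [0,0,-4,0,0],
    [0,0,-2,0,0],
  ],
)

```text
time_s: 46.0
ee_pos: [0.5931, -0.0372, 0.2396]
ee_rot: [3.134, 0.001, 1.656]
contact_force: [0.6, 0.1, 0.6]
finger_gap: -0.004
grasp_force: 0.0
```

Request:
carry_out(
  rows=[
    [-2,0,0,0,0],
    [-4,0,0,0,0],
    [-4,0,0,0,0],
    [-2,0,0,0,0],
    [0,0,0,0,0],
    [0,0,0,0,0],
    [0,0,0,0,0],
    [0,0,0,0,0],
  ],
)

```text
time_s: 46.67
ee_pos: [0.6013, -0.1555, 0.2338]
ee_rot: [3.142, -0.0, 1.657]
contact_force: [0.2, 0.1, 0.2]
finger_gap: 0.003
grasp_force: 0.0
```

Run:
```python
from h import *
s=grab_frame("scene");S=state();print(S['ee_pos'],S['contact_force'])
cv2.imwrite('pics/c3.png',cv2.resize(s["image"][130:410,180:590],(800,546),interpolation=cv2.INTER_CUBIC)[:,:,::-1])
```

```text
[ 0.60129553 -0.15541513  0.23385916] [ 0.47929756  0.02101174 -0.29859861]
```

View pics/c3.png

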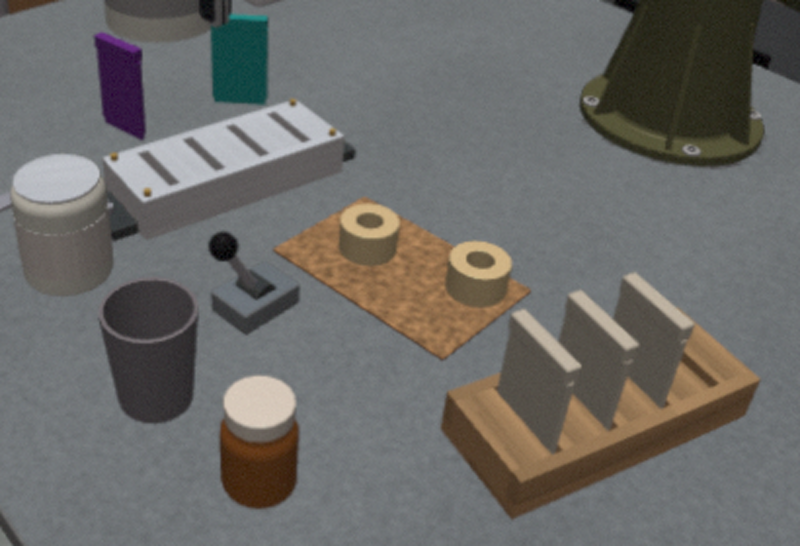

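The scene shows the three plaques upright, both rolls on the mat, the lever on and the mould empty.

```bash
python3 -c "
from h import *
print(close_job())"
```

```text
the job is handed in; nothing more can be done
None
```

The job is handed in: both rolls lie flat side by side on the mat, the three plaques present stand home in rack slots, and the dryer lever is pushed to its stop at on; the hand-in gave no verdict back.

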